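# Check the red cutting board under the inspection torch

## Task

Take the red cutting board out of its rack and lean it on a long edge against the side of the white foam cool box, so that it rests there by itself, tilted back a little. Then draw the inspection torch out of its charging dock, turn it from lens-down and finish holding it still in the gripper, raised off everything, with its lens pointing squarely at the middle of the leaning board from about 12 cm away. Leave the green board, wash bottle, jar and dishes where they are.

Things in the scene. Friction and masses are not known exactly. Their poses are not given: they have to be found in the camera images.
- red_board: Red plastic cutting board, 12 mm thick (its x), 250 mm long (its y), 170 mm high (its z), 0.48 kg. Origin: middle of the long edge it stands on; z points up along the board as it stands in the rack. It has a 24 x 70 mm hanging slot through it, centred 96 mm from the middle towards +y. It starts upright in one of the two slots of the board rack; only its upper 98 mm stand clear of the wires and it can lean by 3 degrees there. Either face may be inspected.
- red_board_mid (a point): Middle of the red board, 85 mm above its lower long edge, inside its thickness.
- green_board: Green cutting board of the same size and frame, in the other slot of the rack, 80 mm from the red one (middle to middle). Not to be disturbed; which slot is whose varies.
- board_rack: Fixed steel wire rack, floor plate 150 (its x) x 200 (its y) x 6 mm, origin under its centre. Boards stand on the plate, 6 mm above the bench, along y at x = -40 and +40 mm, each between two wire hoops (6 mm wire, 17 mm free gap, 75 mm high).
- cool_box: White foam cool box with lid taped on, packed and heavy: it does not move. 190 (its x) x 290 (its y) x 110 mm high, origin under its centre on the bench. The long side looking towards the middle of the bench (to the robot's right) is its -x face, 95 mm from the origin; the space in front of it is free. The red board is higher than the box, so its top edge stands above the lid.
- dock: Fixed charging dock: base 100 x 85 x 14 mm with a round black cup, 54 mm outside, 42 mm inside diameter, rim 46 mm and inner floor 16 mm above the bench. Origin under its centre.
- torch: Inspection torch, 146 mm long, 0.17 kg: black head 36 mm in diameter over the first 37 mm, tapering to a yellow round barrel 26 mm in diameter from 50 to 135 mm, then a tail cap 25 mm in diameter. Origin: centre of the lens face; z runs from the lens to the tail, so light leaves along -z. It starts upright in the dock, lens down, its lens 16 mm above the bench. Its centre of mass is about 60 mm from the lens.
- green_board_mid (a point): Middle of the green board, 85 mm above its lower edge.
- torch_beam (a point): Point on the torch's axis 120 mm ahead of its lens, moving with the torch: where the light should fall.
- wash_bottle: White wash bottle with red spout, 70 mm wide, 200 mm high, origin under its centre. Leave alone.
- dishes_tall: Taped stack of six agar dishes, 60 mm wide, 108 mm high, origin under its centre. Leave alone.
- dishes_low: Taped stack of two agar dishes, 60 mm wide, 36 mm high, origin under its centre. Leave alone.
- sample_jar: Amber jar with white lid, 60 mm wide, 75 mm high, origin under its centre. Leave alone.
Things that resemble listed ones, but are neither listed nor needed, are in the scene too. What is shaped like the board_rack but purple is not meant. Several things look just like the dock: the one meant starts farthest from the robot's base.

How it is judged:
On the way, in this order (a step that is already met when the one before it is completed fails the run):
1. the red board leans by itself against the cool box, let go (contact force between red_board and cool_box above 0.1 N and height (world z) of red_board below 0.01 m and linear speed of red_board below 0.02 m/s and contact force between red_board and the fingers below 0.05 N and angle between red_board's own z axis and vertical between 0.1 and 0.7 rad and angle between red_board's own y axis and vertical between 1.45 and 1.69 rad), for 0.3 s.
2. the torch is drawn clear of its dock in the gripper (height (world z) of torch above 0.055 m and contact force between torch and the fingers above 1 N and contact force between torch and dock below 0.05 N), for 0.2 s.
At the end, for the whole second after the job is handed in: Red board on a long edge on the bench, resting on the cool box, 6 to 40 deg from upright, not touched. Torch held still by the fingers alone, lens over 55 mm up; the point 120 mm ahead of the lens within 55 mm of the board's middle, axis within 25 deg of square to the board (all of step 1 and all of step 2 and contact force between red_board and the arm below 0.05 N and distance between torch_beam and red_board_mid below 0.055 m and angle between the z axis of torch and the x axis of red_board, either way round below 0.45 rad and linear speed of torch below 0.03 m/s and angular speed of torch below 0.2 rad/s and contact force between torch and red_board below 0.05 N and contact force between torch and cool_box below 0.05 N and contact force between torch and board_rack below 0.05 N and contact force between torch and green_board below 0.05 N); the arm keeps its last pose, push and grip.
It fails at once if the green board is disturbed (moved over 25 mm) (distance of green_board_mid from where it was at the start of the episode above 0.025 m).
It fails at once if the wash bottle is moved over 30 mm (distance of wash_bottle from where it was at the start of the episode above 0.03 m).
It fails at once if the tall dish stack is moved over 30 mm (distance of dishes_tall from where it was at the start of the episode above 0.03 m).
It fails at once if the low dish stack is moved over 30 mm (distance of dishes_low from where it was at the start of the episode above 0.03 m).
It fails at once if the sample jar is moved over 30 mm (distance of sample_jar from where it was at the start of the episode above 0.03 m).
It also fails if it takes over 54 s, if anything falls off the work surface, if the arm or the gripper's body presses on something with over 40 N, if the wrist force passes 120 N, or if a joint passes its speed limit or range.

## Robot

A 6-joint arm with a two-finger parallel gripper is mounted at the origin on the work surface. World frame = base frame: x ahead of the robot, y to its left, z up, the work surface at z = 0. Lengths are in m, angles in rad, forces in N, time in s.
With the tool pointing down it reaches from about 0.4 to 0.825 m from the base axis. Payload 7 kg.
Tool frame: the origin (TCP) lies midway between the tips of the shut fingers; the grasp point (between the pads) lies hold_point_z behind it (hold_point_z is the distance from the TCP to the grasp point, in m); z points along the fingers, y is the direction in which the jaws open and shut (so a half turn about z gives the same grasp; the last joint's range is limited). The gripper opens to 88 mm and grips with 3 to 60 N. Pads are 19 mm wide; open, the fingers measure 130 mm over their backs; the gripper's body (78 mm by 193 mm) begins 47 mm behind the grasp point.
Start: joints at [0.288, 0.359, 0.012, 0, -1.224, -0.288], TCP at [0.675, -0, 0.227] pointing down, gripper open.
Joint ranges: [-3.07, 3.07], [-1.43, 2.12], [-1.02, 1.25], [-3.03, 1.67], [-3.05, -0], [-3.03, 3.03]. Speed limits (rad/s): [2.39, 2.39, 3.01, 3.14, 3.14, 3.14].

## Interface

Orientations are given as [roll, pitch, yaw] about the fixed x, y, z axes, in that order (R = Rz(yaw) Ry(pitch) Rx(roll)).
In Python, from station import * gives the robot as it stands. The module is installed in compiled form; this text tells all that it offers.
- The arm moves only by the tool arm_command, never from a script. Its arguments are lists of equal length, an entry for each row: "fingers": the closure, from -1 (fully open) to 1 (shut); "dp": the shift along the world's x, y, z in m, a list of three; "roll": the turn about the world's z in rad. In form: {"fingers": [fingers, ...], "dp": [[x, y, z], ...], "roll": [roll, ...]}. A call has 1 to 8 rows; each row shifts and turns the pose as measured when the row begins; what a row does not reach is not made up. A row lasts 1/10 s, in which the tool goes at most 50 mm and 8.59 degrees, less where a joint would pass 70% of its speed; a pose out of reach is approached as far as the arm can. A call is refused whole if a number of a shift passes 0.05 or a number of a turn 0.15, either way. A call with a gripper value outside its range is refused whole. The fingers move at their own pace and stop on an object; "newtons" is the grip in N (left out, the last holds). Time passes only in rows, so rows that do not move let the fingers close. It gives the time, the measured TCP pose, the force and the opening at its end, in the units of the state.
- get_state(): the state, without advancing time (a new reading comes with each control period).
- grab_frame(name): name is "scene" or "side" or "wrist"; returns the picture (400x640x3 uint8, blue, green, red); there is no depth.
- calibration(name): a dict with "fx", "fy", "cx", "cy" (pixels), "k1" (the pictures are not rectified: a ray, as slopes to the right and down, at radius r is drawn at 1 + k1 r^2 times it, then the intrinsics apply), "R" (3x3) and "t" (3): a world point X has camera coordinates R X + t; the wrist camera has in their place "hand_eye" (4x4, takes a point from camera to tool coordinates, whose origin is the TCP and whose axes are the flange's). Camera axes: x right, y down, z forward; pixel columns grow to the right and rows downward; lengths in m; the calibration is good to about 2 mm. A picture is of the moment at which its call begins: read the wrist's pose just before it. calibration takes no time and is no camera call.
- job_done(): hands the job in, once; it reports no verdict.
The state is a dict: "t": time; "q": joint angles; "qd": joint speeds; "joint_efforts": joint torques, N m; "eef_pos": TCP position; "ee_rot": TCP orientation; "force": force on the tool from outside, world axes, zero at the start; "moment": the same for the moment, N m; "width": finger opening in m.
Only numpy, scipy, OpenCV 4.12 (cv2) and the standard library are available. Lean on these libraries where they do the work, as an engineer would, in place of code of your own. Each camera call takes 0.05 s, during which the arm holds its last target.

## Working session

There is one attempt and no reset: what is moved stays moved. The work goes in short steps, Python scripts to look and compute and a tool call to move; the robot and the scene stay as the last step left them, time stands still between calls to the robot, and variables do not carry over. Pictures are saved under pics/ and viewed, and the job is handed in when it is done.

Besides the shell and the picture viewer there is one more tool, called after "Emit:" as name(argument=value, ...), one argument or row to a line, values as JSON. arm_command: Moves the arm, as the interface text tells. Its arguments: {"type":"object","properties":{"fingers":{"type":"array"},"dp":{"type":"array"},"roll":{"type":"array"},"newtons":{"type":"number"}},"required":["fingers","dp","roll"]}

```bash
ls; mkdir -p pics; python3 - <<'E'
from station import *
import cv2,numpy as np
print(get_state())
for n in("scene","side","wrist"):
    c=calibration(n);print(n,c)
    cv2.imwrite(f"pics/{n}0.png",grab_frame(n))
for k in dir():
    pass
try: print(hold_point_z)
except Exception as e: print(e)
E
```

```text
pics
{'t': 0.0, 'q': array([ 2.88059846e-01,  3.59372138e-01,  1.10579195e-02, -3.47668811e-04,
       -1.22412187e+00, -2.88070790e-01]), 'qd': array([-1.27313209e-03,  1.21223508e-03,  1.40036402e-03, -2.10169429e-05,
       -3.80065964e-04, -1.74701446e-04]), 'joint_efforts': array([-8.00930356e-04, -5.82726967e+01,  2.93058443e+01,  6.99745238e+00,
        6.93249181e-03, -2.06530804e-04]), 'eef_pos': array([ 6.74500602e-01, -5.81774402e-05,  2.25632278e-01]), 'ee_rot': array([ 3.13992760e+00, -1.52542027e-04, -1.57092554e+00]), 'force': array([ 0.90172272, -0.81623871,  0.75079123]), 'moment': array([ 0.0365606 ,  0.02863403, -0.03540895]), 'width': 0.08757883276670471}
scene {'fx': 452.90748971272006, 'fy': 452.90748971272006, 'cx': 326.19787441043593, 'cy': 202.329679598745, 'k1': -0.12749695846314604, 'R': array([[-0.64626167,  0.76297788, -0.01451216],
       [ 0.4566698 ,  0.37143508, -0.80838647],
       [-0.61139067, -0.52905646, -0.58847321]]), 't': array([ 0.34345469, -0.20701615,  1.63674233])}
side {'fx': 386.8001738380572, 'fy': 386.8001738380572, 'cx': 318.1783942198285, 'cy': 197.3480576023916, 'k1': -0.046702921057886676, 'R': array([[-0.99172211, -0.12704408, -0.01862937],
       [-0.0695679 ,  0.65357051, -0.75366166],
       [ 0.10792387, -0.74612693, -0.65699852]]), 't': array([0.4980272 , 0.07177766, 1.24178439])}
wrist {'fx': 311.1330986612998, 'fy': 311.1330986612998, 'cx': 318.0942515903364, 'cy': 202.3803273663634, 'k1': -0.01490837107284538, 'hand_eye': array([[ 4.90971966e-04, -9.52349696e-01, -3.05007896e-01,
         8.32673824e-02],
       [ 9.99999661e-01,  2.65824126e-04,  7.79698747e-04,
         7.92579001e-05],
       [-6.61467407e-04, -3.05008175e-01,  9.52349503e-01,
        -1.58632154e-01],
       [ 0.00000000e+00,  0.00000000e+00,  0.00000000e+00,
         1.00000000e+00]])}
0.0188
```

View pics/scene0.png

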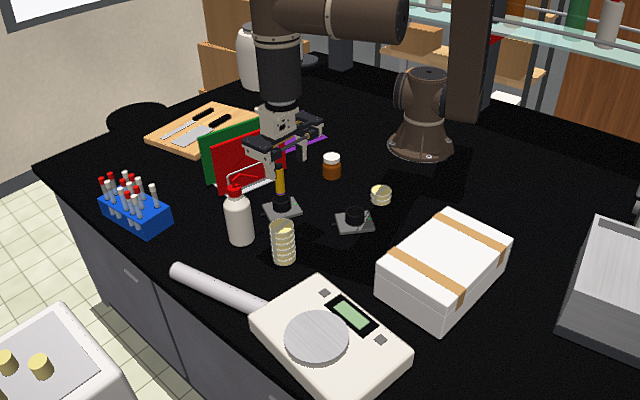

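View pics/side0.png

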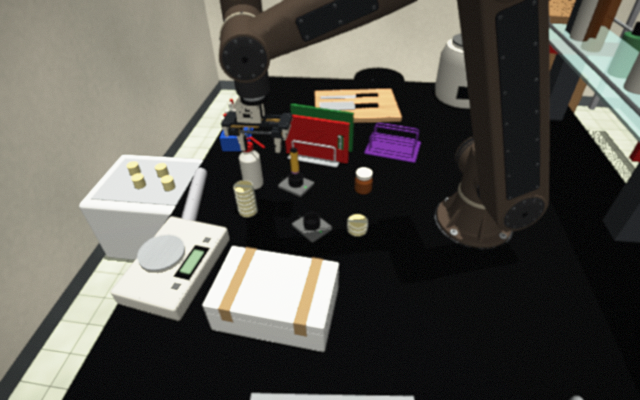

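View pics/wrist0.png

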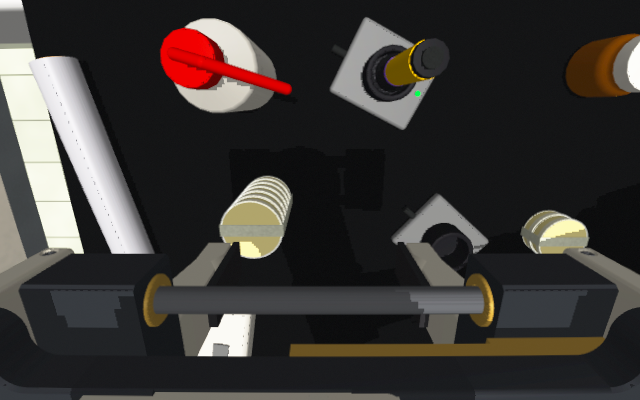

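```bash
cat > h.py <<'E'
import numpy as np,cv2
from station import *
from scipy.spatial.transform import Rotation as Ro
def cam(n,st=None):
    c=calibration(n);K=np.array([[c['fx'],0,c['cx']],[0,c['fy'],c['cy']],[0,0,1]]);D=np.array([c['k1'],0,0,0,0.])
    if n=='wrist':
        H=np.array(c['hand_eye']);st=st or get_state();R=Ro.from_euler('xyz',st['ee_rot']).as_matrix()
        Rw=R@H[:3,:3];tw=R@H[:3,3]+st['eef_pos']
        return K,D,Rw.T,-Rw.T@tw
    return K,D,np.array(c['R']),np.array(c['t'])
def ray(C,px):
    K,D,R,t=C
    u=cv2.undistortPoints(np.array(px,float).reshape(-1,1,2),K,D).reshape(-1,2)
    d=np.c_[u,np.ones(len(u))]@R
    return -R.T@t,d
def onz(C,px,z):
    o,d=ray(C,px);z=np.broadcast_to(z,len(d));return o+d*((z-o[2])/d[:,2])[:,None]
def tri(C1,p1,C2,p2):
    o1,d1=ray(C1,[p1]);o2,d2=ray(C2,[p2]);d1=d1[0];d2=d2[0]
    s=np.linalg.lstsq(np.c_[d1,-d2],o2-o1,rcond=None)[0]
    a=o1+s[0]*d1;b=o2+s[1]*d2
    return (a+b)/2,np.linalg.norm(a-b)
def proj(C,X):
    K,D,R,t=C
    return cv2.projectPoints(np.array(X,float).reshape(-1,1,3),cv2.Rodrigues(R)[0],t,K,D)[0].reshape(-1,2)
def crop(im,x0,y0,x1,y1,s,name):
    cv2.imwrite('pics/'+name,cv2.resize(im[y0:y1,x0:x1],None,fx=s,fy=s,interpolation=cv2.INTER_CUBIC))
E
python3 - <<'E'
from h import *
s=cv2.imread('pics/scene0.png');d=cv2.imread('pics/side0.png')
crop(s,190,90,390,240,4,'sc_rack.png')
crop(d,190,200,350,360,3.7,'sd_box.png')
crop(s,360,190,530,345,3.8,'sc_box.png')
crop(d,190,80,430,240,3.3,'sd_rack.png')
E
```

```text
(no output)
```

View pics/sc_rack.png

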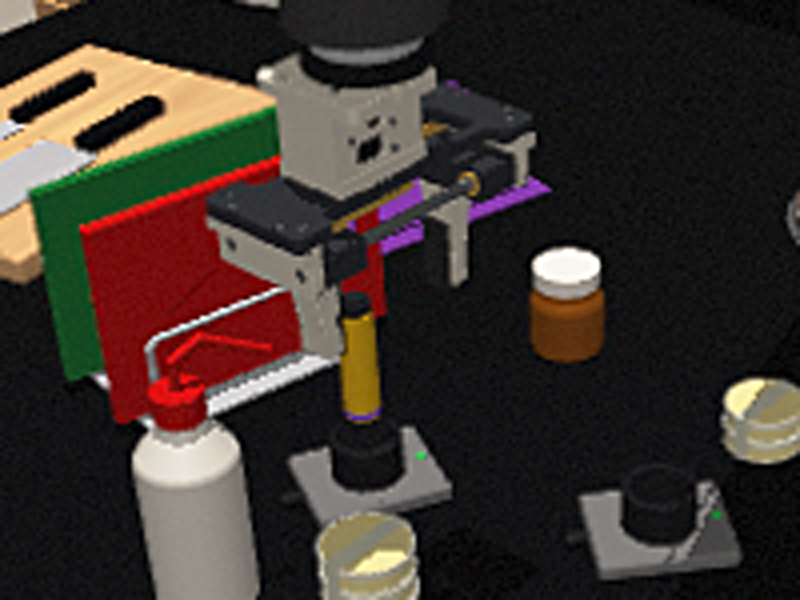

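View pics/sd_rack.png

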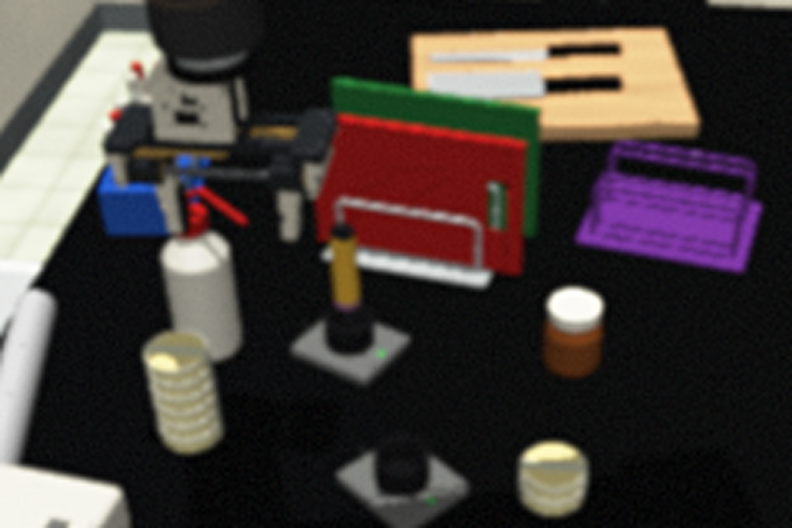

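View pics/sc_box.png

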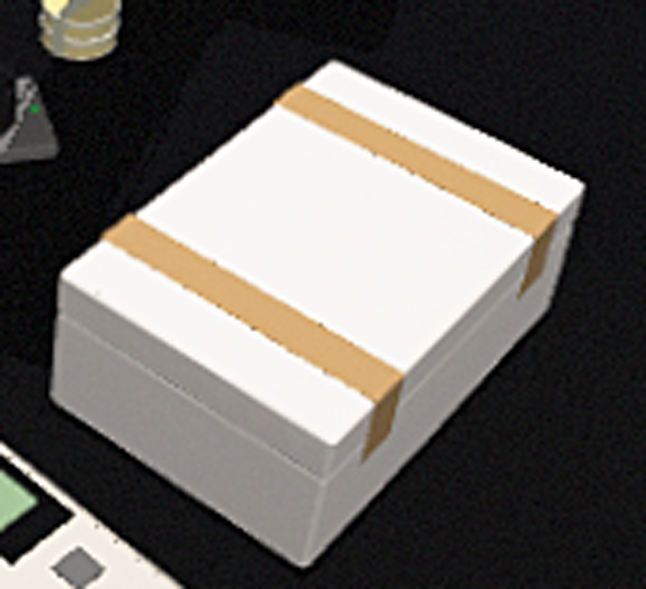

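View pics/sd_box.png

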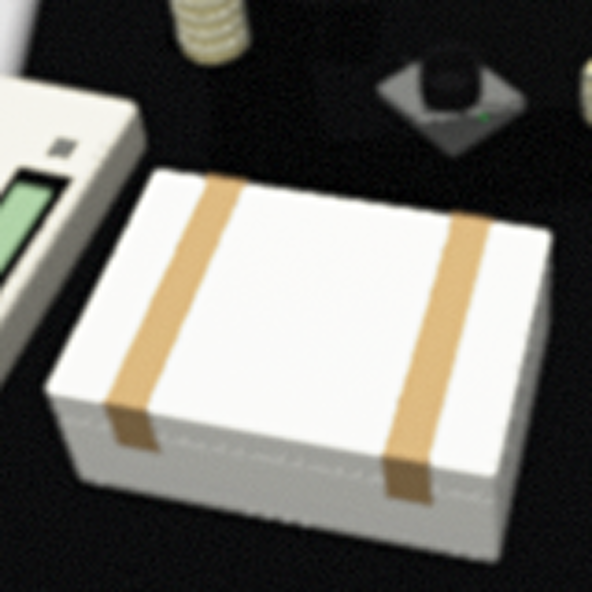

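```bash
python3 - <<'E'
from h import *
np.set_printoptions(precision=4,suppress=True)
S=cam('scene');D=cam('side')
sr=lambda x,y:(190+x/4,90+y/4); dr=lambda x,y:(190+x/3.3,80+y/3.3)
sb=lambda x,y:(360+x/3.8,190+y/3.8); db=lambda x,y:(190+x/3.7,200+y/3.7)
print('red far top',tri(S,sr(82,226),D,dr(338,116)))
print('z plane', onz(D,[dr(338,116),dr(524,144)],0.176),onz(S,[sr(82,226)],.176))
print('green', onz(D,[dr(334,80),dr(539,110)],0.176),onz(S,[sr(34,190)],.176))
print('box top scene', onz(S,[sb(60,274),sb(335,60),sb(583,186),sb(333,444)],0.11))
print('box top side', onz(D,[db(155,168),db(552,232),db(494,476),db(45,388)],0.11))
print('torch tail',tri(S,sr(357,297),D,dr(343,230)))
print('tail z', onz(S,[sr(357,299)],.162),onz(D,[dr(343,229)],.162))
print('empty cup', onz(S,[sr(660,482)],.046),onz(D,[dr(402,448)],.046))
print('jar',onz(S,[sr(567,260)],.075),onz(D,[dr(574,303)],.075))
print('tall',onz(S,[sr(366,545)],.108),onz(D,[dr(178,350)],.108))
print('low',onz(S,[sr(763,400)],.036),onz(D,[dr(553,460)],.036))
print('bottle',onz(D,[dr(195,245)],.16))
st=get_state();W=cam('wrist')
print('wrist tail',onz(W,[(432,55)],.162),'cup2',onz(W,[(445,250)],.046),'tall',onz(W,[(250,230)],.108))
E
```

```text
red far top (array([ 0.6441, -0.3549,  0.1489]), np.float64(0.004696481245445947))
z plane [[ 0.6332 -0.3023  0.176 ]
 [ 0.4231 -0.2611  0.176 ]] [[ 0.6699 -0.3162  0.176 ]]
green [[ 0.6529 -0.3857  0.176 ]
 [ 0.4114 -0.3369  0.176 ]] [[ 0.6577 -0.3906  0.176 ]]
box top scene [[0.7009 0.2884 0.11  ]
 [0.413  0.3129 0.11  ]
 [0.4325 0.4978 0.11  ]
 [0.7162 0.4742 0.11  ]]
box top side [[0.6957 0.2875 0.11  ]
 [0.4062 0.3138 0.11  ]
 [0.4241 0.5014 0.11  ]
 [0.7111 0.475  0.11  ]]
torch tail (array([ 0.5947, -0.1115,  0.1562]), np.float64(0.0030800040659005206))
tail z [[ 0.6016 -0.1049  0.162 ]] [[ 0.5929 -0.1021  0.162 ]]
empty cup [[0.512  0.0887 0.046 ]] [[0.5104 0.0852 0.046 ]]
jar [[ 0.3566 -0.1235  0.075 ]] [[ 0.3584 -0.1186  0.075 ]]
tall [[0.7415 0.0374 0.108 ]] [[0.7321 0.038  0.108 ]]
low [[0.3724 0.0789 0.036 ]] [[0.3683 0.0757 0.036 ]]
bottle [[ 0.7352 -0.0629  0.16  ]]
wrist tail [[ 0.5997 -0.1135  0.162 ]] cup2 [[0.521  0.0854 0.046 ]] tall [[0.7396 0.0331 0.108 ]]
```

Emit:
arm_command(
  fingers=[-1,-1,-1,-1,-1,-0.3,-0.3,-0.3],
  dp=[
    [-0.03,0,0.03],
    [-0.04,0,0.02],
    [-0.03,-0.03,0],
    [-0.02,-0.04,0],
    [0,-0.045,0],
    [0,-0.045,0],
    [0,-0.04,0],
    [0,-0.04,0],
  ],
  roll=[0.14,0.14,0.14,0.14,0.14,0.14,0.14,0.14],
)

```text
t: 0.95
eef_pos: [0.5486, -0.2377, 0.2744]
ee_rot: [3.136, -0.004, -0.417]
force: [1.4, -0.2, 0.8]
width: 0.0697
```

```bash
python3 - <<'E'
from h import *
s=get_state();print(s['t'],s['eef_pos'],s['ee_rot'],s['width'],s['q'])
cv2.imwrite('pics/w1.png',grab_frame('wrist'))
cv2.imwrite('pics/s1.png',grab_frame('side'))
E
```

```text
0.95 [ 0.54860168 -0.23767913  0.27444615] [ 3.13603176 -0.00381239 -0.41699021] 0.06972259030846886 [-0.07791418  0.20324311 -0.09627224  0.00681944 -1.2695419   1.2296919 ]
```

View pics/w1.png

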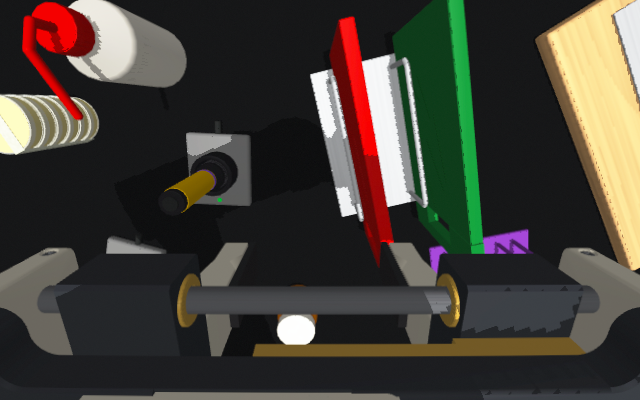

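View pics/s1.png

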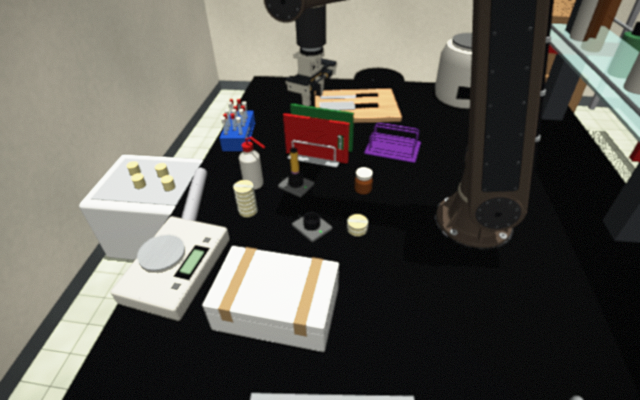

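```bash
python3 - <<'E'
from h import *
s=cv2.imread('pics/s1.png');w=cv2.imread('pics/w1.png')
crop(s,270,85,370,185,6,'s1c.png'); crop(w,300,0,480,280,2.1,'w1c.png')
E
```

```text
(no output)
```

View pics/s1c.png

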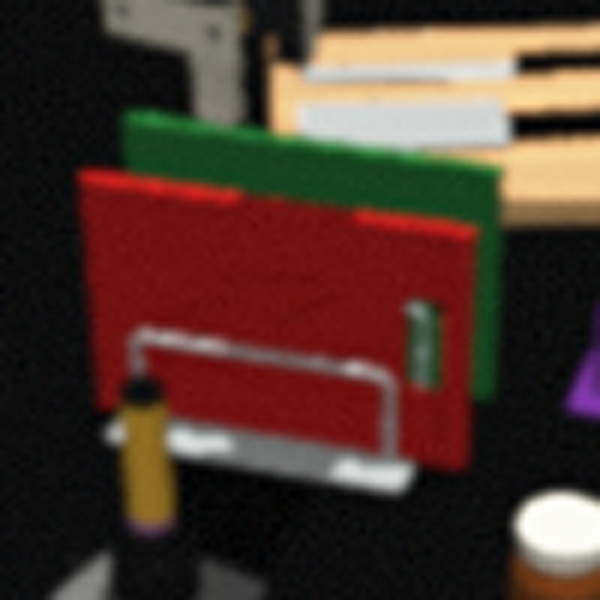

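View pics/w1c.png

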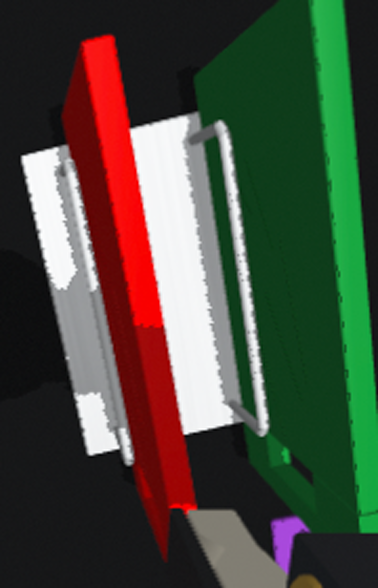

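```bash
python3 - <<'E'
from h import *
np.set_printoptions(precision=4,suppress=True)
st=get_state();W=cam('wrist',st);D=cam('side');S=cam('scene')
wp=lambda x,y:(300+x/2.1,y/2.1);sp=lambda x,y:(270+x/6,85+y/6)
a=onz(W,[wp(99,37),wp(183,507)],.176);print(a,np.linalg.norm(a[1]-a[0]),np.degrees(np.arctan2(*(a[0]-a[1])[1::-1])))
b=onz(D,[sp(80,172),sp(475,229)],.176);print(b,np.linalg.norm(b[1]-b[0]),np.degrees(np.arctan2(*(b[0]-b[1])[1::-1])))
print('tri far',tri(W,wp(99,37),D,sp(80,172)), tri(W,wp(99,37),S,(190+84/4,90+224/4)))
print('green',onz(D,[sp(123,112),sp(500,168)],.176))
print('torch tail',onz(W,[(173,203)],.162), 'cup',onz(W,[(216,173)],.046))
print('bottom',onz(D,[sp(98,412),sp(466,468)],.006))
E
```

```text
[[ 0.6697 -0.3185  0.176 ]
 [ 0.4895 -0.2832  0.176 ]] 0.18367172961449596 -11.068962490144008
[[ 0.6688 -0.3102  0.176 ]
 [ 0.4219 -0.2645  0.176 ]] 0.25107346125567886 -10.482077798220326
tri far (array([ 0.6708, -0.3194,  0.1708]), np.float64(0.00042572253238451133)) (array([ 0.6686, -0.3175,  0.1768]), np.float64(0.0025941343302744732))
green [[ 0.6565 -0.3901  0.176 ]
 [ 0.4115 -0.3394  0.176 ]]
torch tail [[ 0.5984 -0.1186  0.162 ]] cup [[ 0.5991 -0.1235  0.046 ]]
bottom [[ 0.6673 -0.2967  0.006 ]
 [ 0.4217 -0.2588  0.006 ]]
```

Emit:
arm_command(
  fingers=[-0.3,-0.3,-0.3,-0.3],
  dp=[
    [-0.001,-0.027,-0.01],
    [-0.001,-0.026,-0.02],
    [0,0,-0.025],
    [0,0,0],
  ],
  roll=[0.115,0.11,0,0],
)

```text
t: 1.45
eef_pos: [0.5455, -0.2958, 0.2167]
ee_rot: [3.136, -0.003, -0.192]
force: [-0.4, -0.6, -0.6]
width: 0.0571
```

```bash
python3 - <<'E'
from h import *
s=get_state();print(s['t'],s['eef_pos'],s['ee_rot'],s['width'],s['q'])
w=grab_frame('wrist')
cv2.imwrite('pics/w2.png',w)
d=grab_frame('side');crop(d,240,60,390,185,4,'s2.png')
E
```

```text
1.45 [ 0.54545004 -0.29581985  0.21670995] [ 3.13585075e+00 -2.60942483e-03 -1.91855634e-01] 0.05714532943369864 [-0.17899822  0.2736913  -0.13531741  0.00630108 -1.15925952  1.55541817]
```

View pics/w2.png

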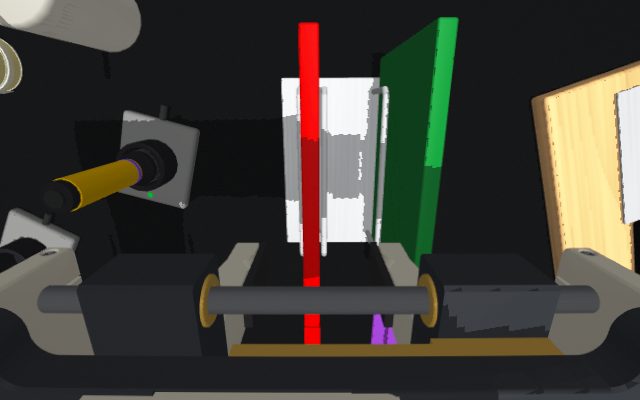

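View pics/s2.png

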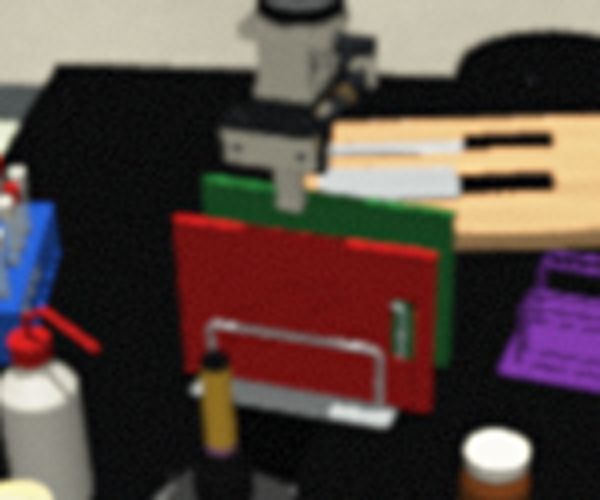

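Emit:
arm_command(
  fingers=[-0.3,-0.3,-0.3,0.2,1,1,1,1],
  dp=[
    [0.001,0.005,-0.035],
    [0,0,-0.035],
    [0,0,-0.008],
    [0,0,0],
    [0,0,0],
    [0,0,0],
    [0,0,0],
    [0,0,0],
  ],
  roll=[0,0,0,0,0,0,0,0],
  newtons=30,
)

```text
t: 2.35
eef_pos: [0.5568, -0.2907, 0.1559]
ee_rot: [3.131, -0.028, -0.187]
force: [0.2, -0.7, 0.4]
width: 0.0224
```

```bash
python3 - <<'E'
from h import *
s=get_state();print(s['t'],s['eef_pos'],s['ee_rot'],s['width'],s['force'])
w=grab_frame('wrist')
cv2.imwrite('pics/w3.png',w)
E
```

```text
2.35 [ 0.55683624 -0.29066561  0.1558846 ] [ 3.13093814 -0.02797497 -0.18728773] 0.02238975432540352 [ 0.21477765 -0.67605303  0.40442855]
```

View pics/w3.png

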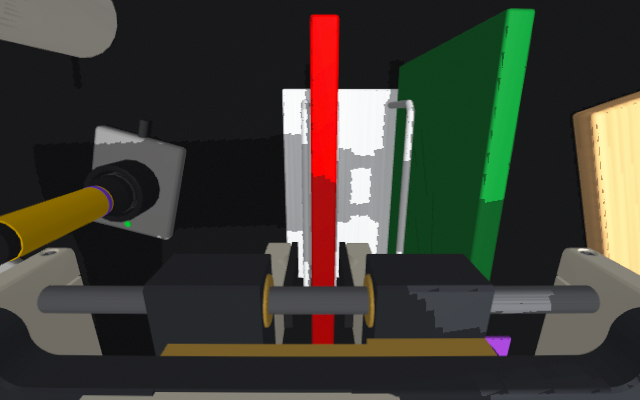

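```bash
python3 - <<'E'
from h import *
s=get_state();print(s['t'],s['eef_pos'],s['ee_rot'],s['width'],s['q'],s['joint_efforts'])
E
```

```text
2.4 [ 0.55688385 -0.29075818  0.15595943] [ 3.13084604 -0.02818842 -0.18728666] 0.01861363033253745 [-0.16373519  0.3170816  -0.22406071  0.01354123 -1.00176802  1.53995616] [ 2.71147268e-02 -5.17574322e+01  2.64045900e+01  6.13413200e+00
  1.27546806e-01 -1.98000722e-03]
```

Emit:
arm_command(
  fingers=[0.5,0.5],
  dp=[
    [-0.003,0,-0.006],
    [-0.003,0,-0.006],
  ],
  roll=[0,0],
)

```text
t: 2.6
eef_pos: [0.5514, -0.291, 0.1446]
ee_rot: [3.131, -0.031, -0.187]
force: [0.5, 0.1, 0.2]
width: 0.0218
```

```bash
python3 - <<'E'
from h import *
s=get_state();print(s['t'],s['eef_pos'],s['ee_rot'],s['width'],s['q'],s['force'])
E
```

```text
2.6 [ 0.55137994 -0.29099748  0.14458907] [ 3.13075103 -0.03062381 -0.18729262] 0.021776126060872727 [-0.16559103  0.3185785  -0.25084641  0.01393584 -0.97103523  1.54123712] [0.47377587 0.12994091 0.172902  ]
```

Emit:
arm_command(
  fingers=[1,1,1,1],
  dp=[
    [-0.002,0,-0.003],
    [0,0,0],
    [0,0,0],
    [0,0,0],
  ],
  roll=[0,0,0,0],
  newtons=30,
)

```text
t: 3.0
eef_pos: [0.5478, -0.2903, 0.1398]
ee_rot: [3.132, -0.028, -0.188]
force: [-0.6, 1.3, 0.1]
width: 0.0122
```

Emit:
arm_command(
  fingers=[1,1,1,1,1],
  dp=[
    [0,0,0.01],
    [0,0,0.02],
    [0,0,0.02],
    [0,0,0.02],
    [0,0,0.02],
  ],
  roll=[0,0,0,0,0],
)

```text
t: 3.5
eef_pos: [0.5421, -0.2888, 0.2268]
ee_rot: [3.134, -0.012, -0.19]
force: [1.4, -0.5, -5.0]
width: 0.0119
```

```bash
python3 - <<'E'
from h import *
s=get_state();print(s['t'],s['eef_pos'],s['ee_rot'],s['width'],s['q'],s['force'])
d=grab_frame('side');crop(d,230,60,380,185,4,'s4.png')
E
```

```text
3.5 [ 0.54214783 -0.28883314  0.22678036] [ 3.13360302 -0.01185437 -0.18969336] 0.011894022869484858 [-0.1666245   0.25120332 -0.14363462  0.00899383 -1.16430614  1.54417217] [ 1.39472552 -0.46507419 -5.04945254]
```

View pics/s4.png

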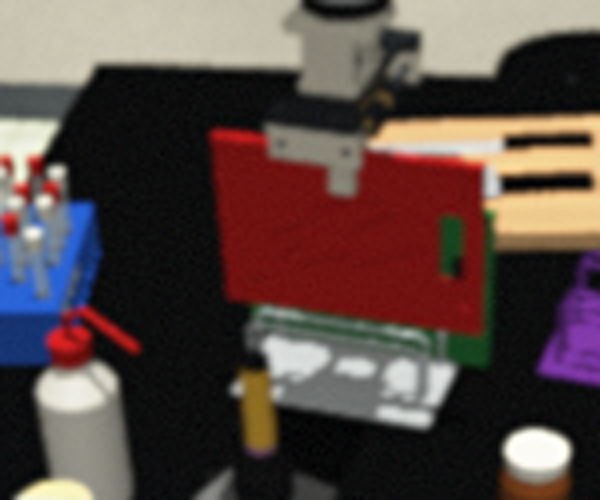

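Emit:
arm_command(
  fingers=[1,1,1,1,1,1,1,1],
  dp=[
    [0,0,0.03],
    [0,0,0.03],
    [0,0,0.03],
    [0,0.02,0.03],
    [0,0.035,0],
    [0,0.04,0],
    [0,0.04,0],
    [0,0.04,0],
  ],
  roll=[0,0,0,0,0,0,0,0],
)

```text
t: 4.35
eef_pos: [0.5391, -0.1131, 0.35]
ee_rot: [3.133, -0.007, -0.199]
force: [1.4, 0.4, -5.5]
width: 0.0118
```

Emit:
arm_command(
  fingers=[1,1,1,1,1,1,1,1],
  dp=[
    [0,0.04,0],
    [0,0.04,0],
    [0,0.04,0],
    [0,0.04,0],
    [0,0.04,0],
    [0,0.04,0],
    [0,0.03,0],
    [0,0.02,0],
  ],
  roll=[0.02,0.02,0.02,0.02,0.02,0,0,0],
)

```text
t: 5.15
eef_pos: [0.533, 0.1903, 0.3442]
ee_rot: [3.132, 0.002, -0.094]
force: [0.2, -0.1, -5.2]
width: 0.0117
```

```bash
python3 - <<'E'
from h import *
s=get_state();print(s['t'],s['eef_pos'],s['ee_rot'],s['width'],s['q'],s['force'])
E
```

```text
5.15 [0.53302249 0.19026912 0.34422637] [ 3.13187869e+00  1.54833272e-03 -9.40015618e-02] 0.011666292464918977 [ 0.69269068  0.12820073 -0.03280017  0.00583179 -1.41776916  0.78319968] [ 0.18259498 -0.05068396 -5.16139886]
```

Emit:
arm_command(
  fingers=[1,1,1,1,1,1,1,1],
  dp=[
    [0.008,0.025,0],
    [0.008,0.02,0],
    [0,0,-0.03],
    [0,0,-0.03],
    [0,0,-0.03],
    [0,0,-0.03],
    [0,0,-0.025],
    [0,0,0],
  ],
  roll=[0.002,0,0,0,0,0,0,0],
)

```text
t: 5.95
eef_pos: [0.5452, 0.2393, 0.1876]
ee_rot: [3.127, 0.01, -0.089]
force: [-0.8, -1.1, -5.6]
width: 0.0115
```

```bash
python3 - <<'E'
from h import *
s=get_state();print(s['t'],s['eef_pos'],s['ee_rot'],s['width'],s['q'],s['force'])
d=grab_frame('side');crop(d,180,180,380,350,4,'s5.png')
d=grab_frame('scene');crop(d,350,120,550,330,3,'sc5.png')
cv2.imwrite('pics/w5.png',grab_frame('wrist'))
E
```

```text
5.95 [0.54517591 0.23933075 0.18758222] [ 3.12732309  0.0098189  -0.08857035] 0.011502649732429234 [ 0.7432324   0.26641213 -0.21353149  0.00263083 -1.1080146   0.73786893] [-0.83070421 -1.07888462 -5.648105  ]
```

View pics/s5.png

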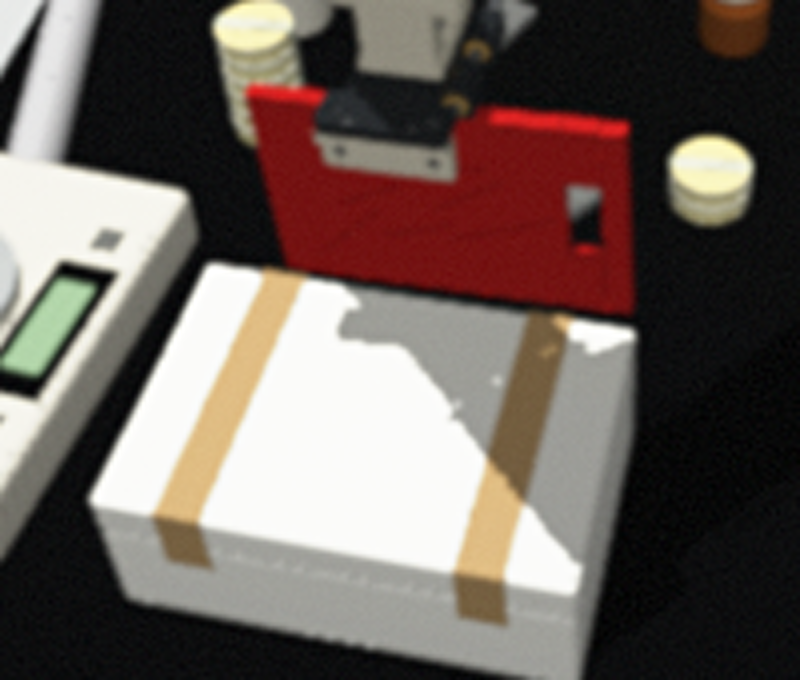

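View pics/sc5.png

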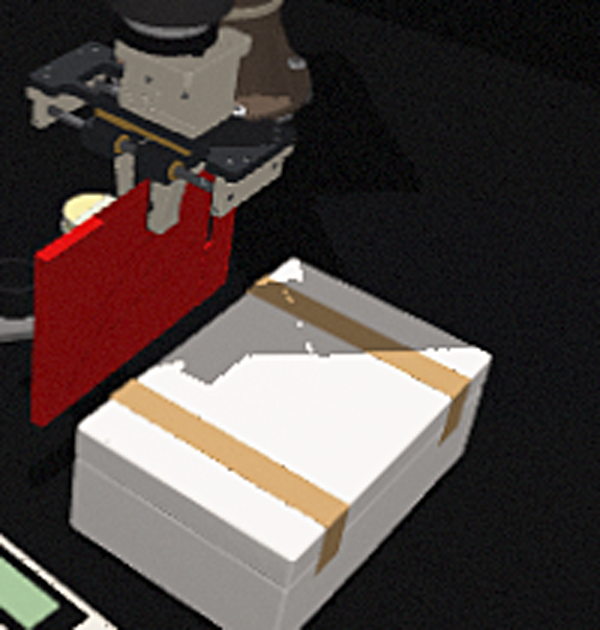

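View pics/w5.png

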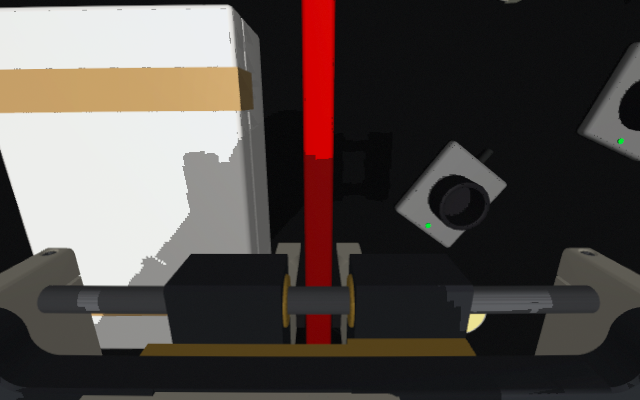

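```bash
python3 - <<'E'
from h import *
np.set_printoptions(precision=4,suppress=True)
s=get_state();W=cam('wrist',s)
print(onz(W,[(232,8),(240,70),(241,115)],.11))
print('cup2',onz(W,[(462,204)],.046),'dock corner',onz(W,[(621,141)],.014))
print('board top',onz(W,[(303,50),(334,50),(305,150),(332,150)],s['eef_pos'][2]-.1338+.17))
E
```

```text
[[0.6975 0.2861 0.11  ]
 [0.6581 0.2869 0.11  ]
 [0.6271 0.2912 0.11  ]]
cup2 [[0.5174 0.0915 0.046 ]] dock corner [[ 0.563  -0.0963  0.014 ]]
board top [[0.6497 0.238  0.2294]
 [0.6488 0.227  0.2294]
 [0.6142 0.2408 0.2294]
 [0.6132 0.2303 0.2294]]
```

Emit:
arm_command(
  fingers=[1,1,1,1,1,1],
  dp=[
    [0.002,0.018,-0.015],
    [0,0,-0.015],
    [0,0,-0.012],
    [0,0,-0.006],
    [0,0,-0.004],
    [0,0,0],
  ],
  roll=[0,0,0,0,0,0],
)

```text
t: 6.7
eef_pos: [0.5549, 0.2638, 0.147]
ee_rot: [-3.141, -0.009, -0.087]
force: [-0.1, -0.1, -5.2]
width: 0.0116
```

Emit:
arm_command(
  fingers=[1,1,1,1],
  dp=[
    [-0.003,-0.005,-0.006],
    [0,0,-0.004],
    [0,0,-0.003],
    [0,0,0],
  ],
  roll=[0,0,0,0],
)

```text
t: 7.1
eef_pos: [0.5525, 0.2588, 0.1352]
ee_rot: [-3.139, -0.011, -0.087]
force: [-0.0, 0.6, -5.3]
width: 0.0116
```

Emit:
arm_command(
  fingers=[1,1,1],
  dp=[
    [0,0,-0.002],
    [0,0,-0.002],
    [0,0,0],
  ],
  roll=[0,0,0],
)

```text
t: 7.4
eef_pos: [0.5527, 0.2593, 0.1344]
ee_rot: [-3.138, -0.013, -0.086]
force: [0.7, 0.7, -5.7]
width: 0.012
```

Emit:
arm_command(
  fingers=[1,1,1],
  dp=[
    [0,0,-0.003],
    [0,0,-0.003],
    [0,0,0],
  ],
  roll=[0,0,0],
)

```text
t: 7.7
eef_pos: [0.553, 0.2601, 0.1344]
ee_rot: [-3.136, -0.017, -0.083]
force: [-0.4, 0.5, -5.1]
width: 0.0119
```

```bash
python3 - <<'E'
from h import *
d=grab_frame('side');crop(d,180,180,380,350,4,'s6.png')
d=grab_frame('scene');crop(d,350,120,550,330,3,'sc6.png')
E
```

```text
(no output)
```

View pics/s6.png

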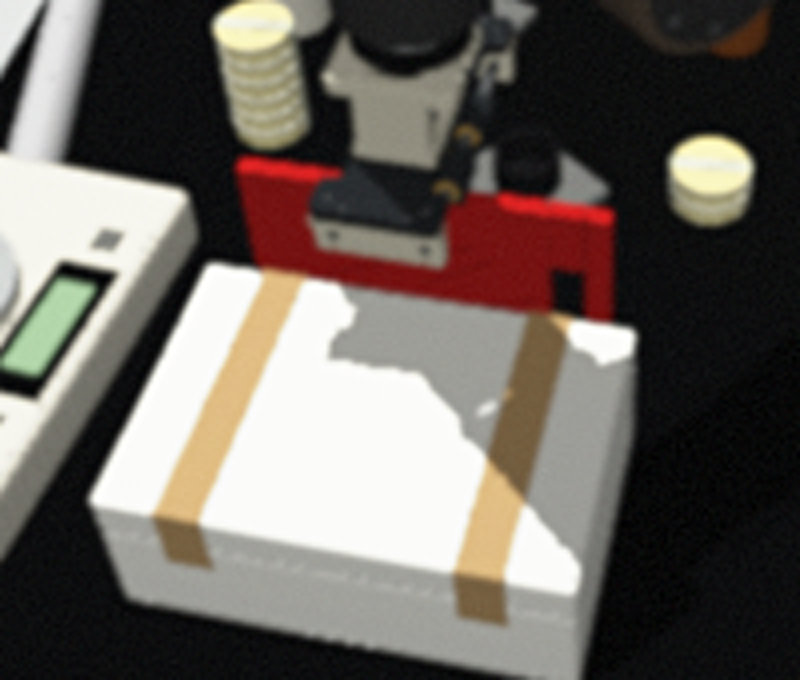

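View pics/sc6.png

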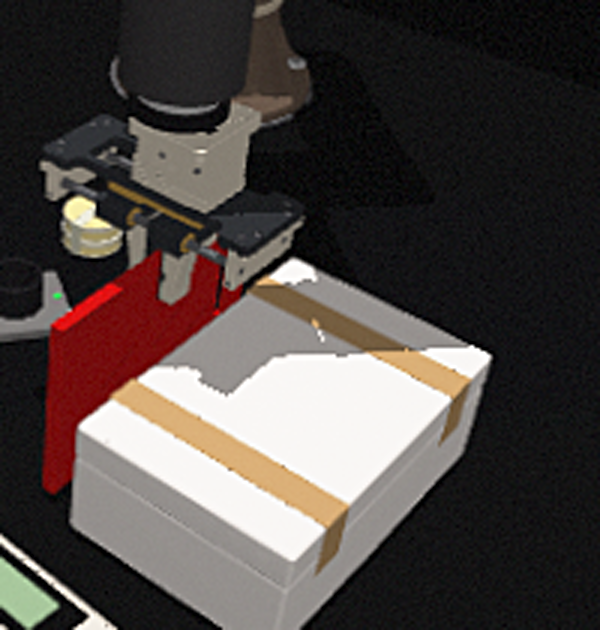

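Emit:
arm_command(
  fingers=[1,1],
  dp=[
    [0,0,-0.007],
    [0,0,0],
  ],
  roll=[0,0],
)

```text
t: 8.0
eef_pos: [0.5559, 0.2611, 0.1322]
ee_rot: [-3.134, -0.023, -0.081]
force: [0.2, 0.4, -5.1]
width: 0.0119
```

Emit:
arm_command(
  fingers=[0.7,0.5,0.3,0.2],
  dp=[
    [0,0,0],
    [0,0,0],
    [0,0,0],
    [0,0,0],
  ],
  roll=[0,0,0,0],
)

```text
t: 8.4
eef_pos: [0.5574, 0.2615, 0.1321]
ee_rot: [-3.133, -0.025, -0.081]
force: [0.2, -0.7, -1.0]
width: 0.0313
```

```bash
python3 - <<'E'
from h import *
s=get_state();print(s['t'],s['eef_pos'],s['ee_rot'],s['width'],s['q'],s['force'])
cv2.imwrite('pics/w7.png',grab_frame('wrist'))
E
```

```text
8.4 [0.55743319 0.26154507 0.1321038 ] [-3.13276688 -0.0251539  -0.08140278] 0.03129385112348949 [ 0.7638093   0.32213794 -0.27838947  0.01596589 -0.94703368  0.71652011] [ 0.23110965 -0.73634132 -1.01415223]
```

View pics/w7.png

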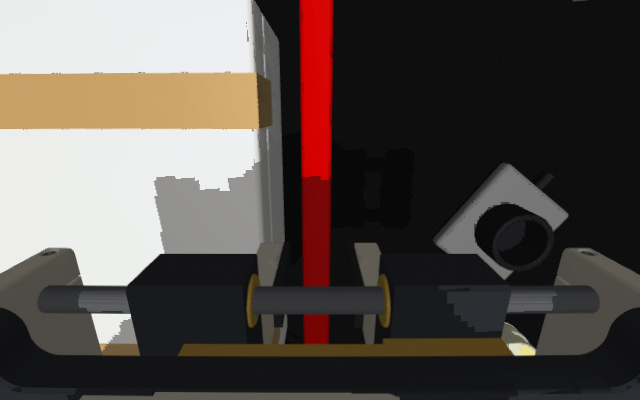

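Emit:
arm_command(
  fingers=[0.15,0.15,0.15,0.15,0.15,0.15],
  dp=[
    [-0.002,0.01,0.003],
    [0.001,0.01,0.002],
    [0.001,0.01,0],
    [0.001,0.01,0],
    [0,0.01,0],
    [0,0,0],
  ],
  roll=[0,0,0,0,0,0],
)

```text
t: 9.05
eef_pos: [0.5585, 0.3157, 0.137]
ee_rot: [-3.135, -0.025, -0.081]
force: [-0.1, -0.7, 0.2]
width: 0.0378
```

```bash
python3 - <<'E'
from h import *
s=get_state();print(s['t'],s['eef_pos'],s['ee_rot'],s['width'],s['q'],s['force'])
cv2.imwrite('pics/w8.png',grab_frame('wrist'))
d=grab_frame('scene');crop(d,350,120,550,330,3,'sc8.png')
E
```

```text
9.05 [0.55847247 0.31568288 0.13698993] [-3.1353698  -0.02462105 -0.08071158] 0.03776387296943701 [ 0.82768933  0.35773032 -0.2129391   0.01876475 -0.98015744  0.65217751] [-0.12080668 -0.69761863  0.22572944]
```

View pics/w8.png

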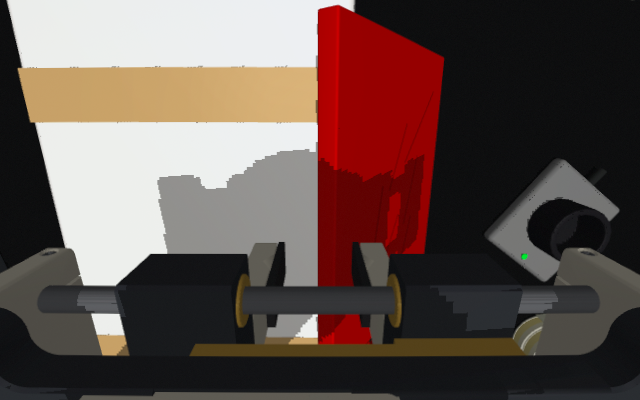

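View pics/sc8.png

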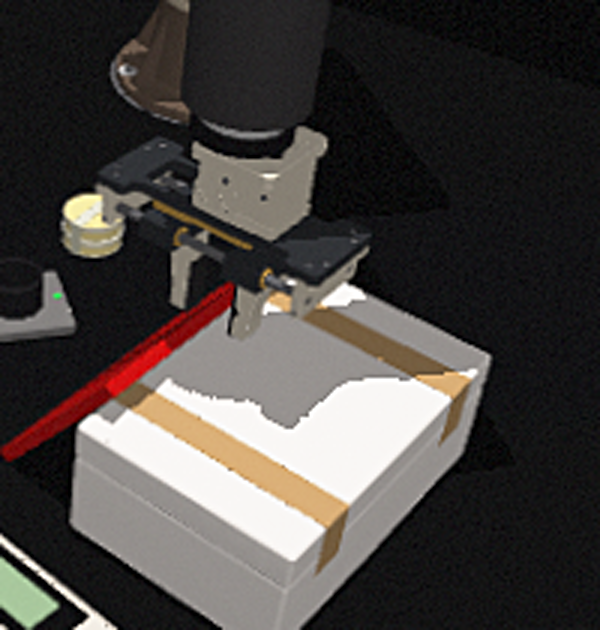

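Emit:
arm_command(
  fingers=[0,-0.2,-0.3,-0.3,-0.3,-0.3,-0.3,-0.3],
  dp=[
    [0,0,0],
    [0,-0.002,0.01],
    [0,0,0.03],
    [0,0,0.03],
    [0,0,0.03],
    [0,-0.03,0.02],
    [0,-0.04,0],
    [0,-0.04,0],
  ],
  roll=[0,0,0,0,0,0,0,0],
)

```text
t: 9.95
eef_pos: [0.5577, 0.2006, 0.2657]
ee_rot: [-3.134, -0.027, -0.078]
force: [0.2, -1.0, 0.6]
width: 0.0569
```

```bash
python3 - <<'E'
from h import *
s=get_state();print(s['t'],s['eef_pos'],s['ee_rot'],s['width'],s['q'],s['force'])
cv2.imwrite('pics/w9.png',grab_frame('wrist'))
d=grab_frame('scene');crop(d,350,120,550,330,3,'sc9.png')
d=grab_frame('side');crop(d,180,180,380,350,4,'s9.png')
E
```

```text
9.95 [0.55771812 0.20061275 0.26571245] [-3.13411487 -0.02672501 -0.07787292] 0.05691345541125859 [ 0.68358745  0.18395005 -0.14362467  0.01387585 -1.21874727  0.80481052] [ 0.15558365 -0.97935456  0.58289103]
```

View pics/w9.png

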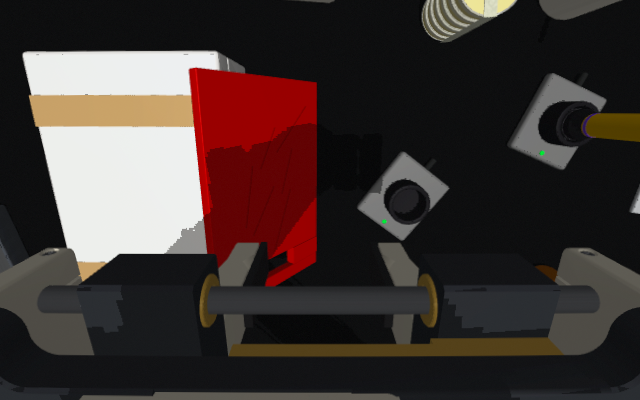

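View pics/sc9.png

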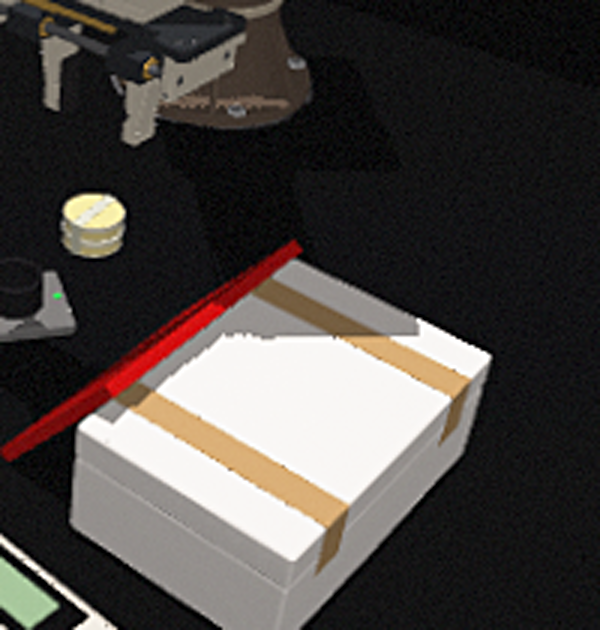

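View pics/s9.png

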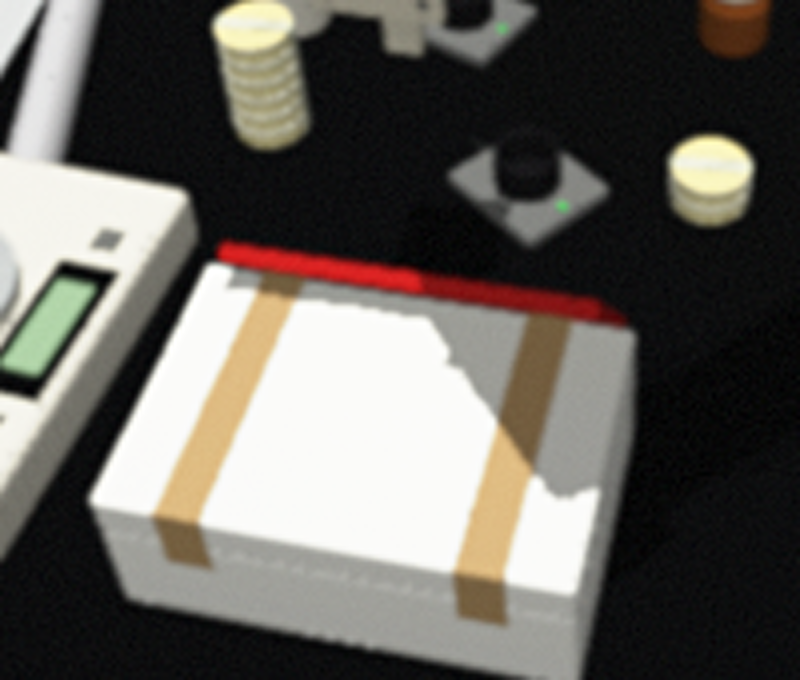

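```bash
cat > m.py <<'E'
from h import *
np.set_printoptions(precision=4,suppress=True)
s=get_state();W=cam('wrist',s);D=cam('side');S=cam('scene')
b=onz(W,[(317,83),(317,262)],.002);print('bottom front',b)
print('box',onz(W,[(218,52)],.11))
# top far back corner
for z in (.13,.14,.15,.16):
    print(z,'W',onz(W,[(190,69)],z)[0],'S',onz(S,[(350+2/3,120+452/3)],z)[0],'D',onz(D,[(180+218/4,180+243/4)],z)[0])
print(tri(W,(196,69),S,(350+6/3,120+459/3)), tri(W,(190,69),D,(180+218/4,180+243/4)))
E
python3 m.py
```

```text
bottom front [[0.6719 0.1931 0.002 ]
 [0.4196 0.2138 0.002 ]]
box [[0.6978 0.2829 0.11  ]]
0.13 W [0.6824 0.3044 0.13  ] S [0.773  0.2741 0.13  ] D [0.685  0.2878 0.13  ]
0.14 W [0.6808 0.3006 0.14  ] S [0.7811 0.2801 0.14  ] D [0.6807 0.2966 0.14  ]
0.15 W [0.6793 0.2968 0.15  ] S [0.7892 0.2862 0.15  ] D [0.6765 0.3053 0.15  ]
0.16 W [0.6777 0.293  0.16  ] S [0.7974 0.2922 0.16  ] D [0.6722 0.3141 0.16  ]
(array([0.7144, 0.2826, 0.0929]), np.float64(0.07933254385085538)) (array([0.6799, 0.2993, 0.1431]), np.float64(0.0008943339078459636))
```

```bash
python3 - <<'E'
from h import *
w=cv2.imread('pics/w9.png');crop(w,180,40,340,290,2.4,'w9c.png')
d=cv2.imread('pics/s9.png');cv2.imwrite('pics/s9c.png',cv2.resize(d[200:360,180:660],None,fx=1.6,fy=1.6))
E
```

```text
(no output)
```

View pics/w9c.png

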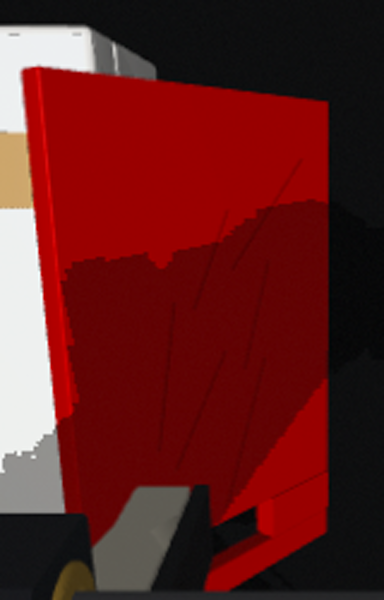

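View pics/s9c.png

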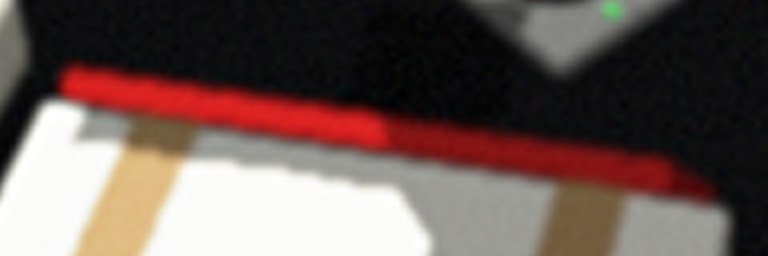

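```bash
cat > m.py <<'E'
from h import *
np.set_printoptions(precision=4,suppress=True)
s=get_state();s['eef_pos']=np.array([.5577,.2006,.2657]);s['ee_rot']=np.array([-3.1341,-.0267,-.0779])
W=cam('wrist',s);D=cam('side')
for th in range(28,44,2):
    t=np.radians(th);zb=.012*np.sin(t);zt=.17*np.cos(t)+zb
    b=onz(W,[(316.7,82.1)],zb)[0];p=onz(W,[(197.1,67.9)],zt)[0];d=onz(D,[(180+(180+62/1.6)/4,180+(200+68/1.6)/4)],zt)[0]
    h=np.hypot(*(p-b)[:2]);print(th,b,p,d,'impl',np.degrees(np.arctan2(h,.17*np.cos(t))))
E
python3 m.py
```

```text
28 [0.6724 0.195  0.0056] [0.6781 0.2902 0.1557] [0.6737 0.3099 0.1557] impl 32.4297825441014
30 [0.6723 0.195  0.006 ] [0.6785 0.2911 0.1532] [0.6747 0.3077 0.1532] impl 33.18602777633635
32 [0.6723 0.195  0.0064] [0.6789 0.2921 0.1505] [0.6759 0.3053 0.1505] impl 34.01088724941515
34 [0.6723 0.195  0.0067] [0.6793 0.2931 0.1476] [0.6771 0.3028 0.1476] impl 34.907017529337594
36 [0.6723 0.195  0.0071] [0.6798 0.2942 0.1446] [0.6784 0.3001 0.1446] impl 35.877174048475496
38 [0.6722 0.195  0.0074] [0.6803 0.2954 0.1413] [0.6798 0.2973 0.1413] impl 36.92417665439707
40 [0.6722 0.195  0.0077] [0.6808 0.2966 0.1379] [0.6813 0.2943 0.1379] impl 38.05086552924176
42 [0.6722 0.195  0.008 ] [0.6814 0.2979 0.1344] [0.6828 0.2912 0.1344] impl 39.26004586010482
```

Emit:
arm_command(
  fingers=[-1,-1,-1,-1,-1,-1,-1,-1],
  dp=[
    [0,-0.01,0],
    [0,-0.01,0],
    [0,-0.01,0],
    [0,-0.01,0],
    [0,-0.01,0],
    [-0.004,0,0],
    [-0.004,0,0],
    [0,0,0],
  ],
  roll=[-0.145,-0.145,-0.145,-0.145,-0.145,-0.145,-0.145,-0.145],
)

```text
t: 10.9
eef_pos: [0.55, 0.1495, 0.2702]
ee_rot: [-3.13, -0.028, -1.279]
force: [0.6, 0.5, 0.1]
width: 0.0874
```

Emit:
arm_command(
  fingers=[-1,-1,-1,-1],
  dp=[
    [0,0,-0.01],
    [0,0,-0.02],
    [0,0,-0.02],
    [0,0,0],
  ],
  roll=[-0.145,-0.145,-0.1,0],
)

```text
t: 11.3
eef_pos: [0.5505, 0.1517, 0.2214]
ee_rot: [-3.126, -0.027, -1.686]
force: [-0.5, 0.7, 0.2]
width: 0.0877
```

```bash
python3 - <<'E'
from h import *
s=get_state();print(s['t'],s['eef_pos'],s['ee_rot'],s['width'],s['q'],s['force'])
cv2.imwrite('pics/w10.png',grab_frame('wrist'))
E
```

```text
11.3 [0.55050888 0.15174166 0.22136478] [-3.12606821 -0.02653567 -1.68583129] 0.0877102627258804 [ 0.63247633  0.18976782 -0.24700417  0.03301969 -1.14088416 -0.7611716 ] [-0.52291992  0.71066382  0.22080936]
```

View pics/w10.png

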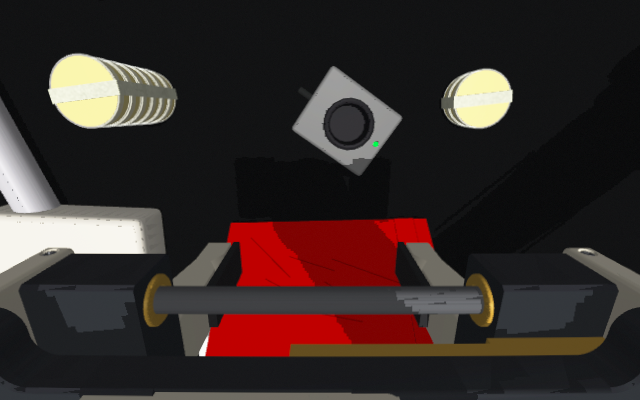

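```bash
python3 - <<'E'
from h import *
np.set_printoptions(precision=4,suppress=True)
W=cam('wrist')
print(onz(W,[(230,222),(428,218)],.007),onz(W,[(361,175)],.014),onz(W,[(348,124)],.046))
E
```

```text
[[0.6745 0.1965 0.007 ]
 [0.4212 0.2176 0.007 ]] [[0.5027 0.1515 0.014 ]] [[0.5155 0.0889 0.046 ]]
```

Emit:
arm_command(
  fingers=[-1,-1,-1,-1,-1,-1,-1,-1],
  dp=[
    [0,0.007,-0.02],
    [0,0,-0.025],
    [0,0,-0.025],
    [0,0,-0.025],
    [0,0,-0.025],
    [0,0,-0.025],
    [0,0,-0.015],
    [0,0,0],
  ],
  roll=[0.025,0,0,0,0,0,0,0],
)

```text
t: 12.15
eef_pos: [0.5591, 0.165, 0.0712]
ee_rot: [-3.108, -0.017, -1.624]
force: [-0.9, 0.5, 0.1]
width: 0.0876
```

Emit:
arm_command(
  fingers=[-1,-1,-1,-1],
  dp=[
    [-0.008,-0.003,-0.015],
    [-0.003,0,-0.015],
    [0,0,-0.008],
    [0,0,0],
  ],
  roll=[-0.03,0,0,0],
)

```text
t: 12.55
eef_pos: [0.5527, 0.1652, 0.0388]
ee_rot: [-3.1, -0.013, -1.645]
force: [0.1, 0.2, 0.7]
width: 0.0878
```

```bash
python3 - <<'E'
from h import *
s=get_state();print(s['t'],s['eef_pos'],s['ee_rot'],s['width'],s['q'],s['force'])
cv2.imwrite('pics/w11.png',grab_frame('wrist'))
d=grab_frame('scene');crop(d,330,120,550,330,3,'sc11.png')
E
```

```text
12.55 [0.55266092 0.1652204  0.03880753] [-3.09973265 -0.01301177 -1.64480116] 0.08775092664585858 [ 0.65507614  0.3712144  -0.48547231  0.0588915  -0.6923951  -0.77373574] [0.05461284 0.23440627 0.73807534]
```

View pics/sc11.png

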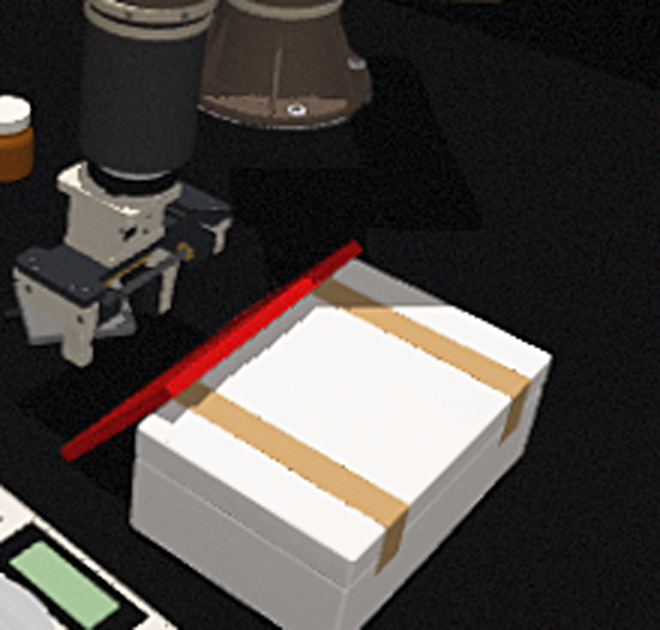

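View pics/w11.png

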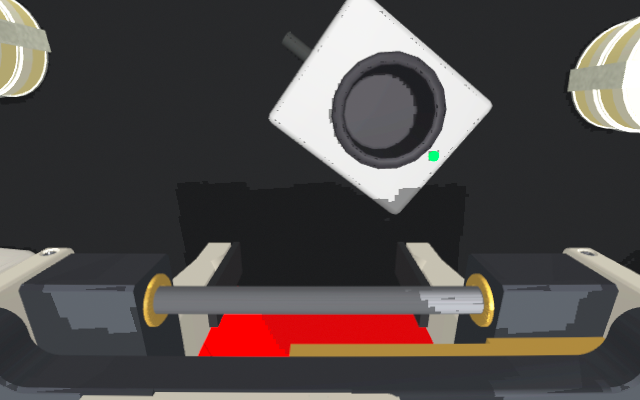

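Emit:
arm_command(
  fingers=[-1,-1,-1,-1,-1,-1,-1],
  dp=[
    [-0.002,0.006,-0.008],
    [-0.001,0.01,-0.005],
    [-0.001,0.01,0],
    [-0.001,0.01,0],
    [-0.001,0.008,0],
    [0,0.006,0],
    [0,0.004,0],
  ],
  roll=[-0.01,0,0,0,0,0,0],
)

```text
t: 13.35
eef_pos: [0.5465, 0.2213, 0.0276]
ee_rot: [-3.1, -0.018, -1.653]
force: [1.8, -8.8, 4.1]
width: 0.0876
```

```bash
python3 - <<'E'
from h import *
s=get_state();print(s['t'],s['eef_pos'],s['ee_rot'],s['width'],s['q'],s['force'])
d=grab_frame('scene');crop(d,330,120,550,330,3,'sc12.png')
E
```

```text
13.35 [0.54646487 0.22130461 0.02760924] [-3.09955962 -0.01849636 -1.65281167] 0.08755119080500061 [ 0.74492539  0.40597033 -0.46529043  0.06863679 -0.68582063 -0.87938029] [ 1.81131524 -8.76281252  4.11794147]
```

View pics/sc12.png

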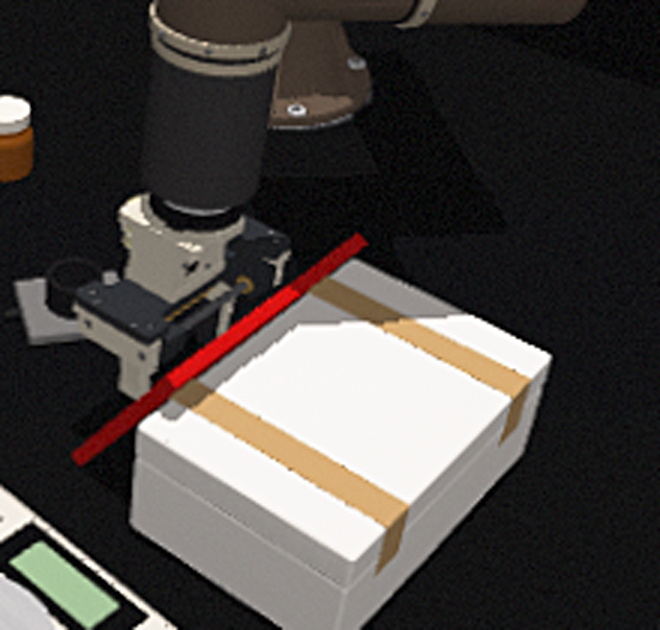

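Emit:
arm_command(
  fingers=[-1,-1,-1],
  dp=[
    [0,0.007,0],
    [0,0.006,0],
    [0,0,0],
  ],
  roll=[0,0,0],
)

```text
t: 13.7
eef_pos: [0.5445, 0.2311, 0.0278]
ee_rot: [-3.104, -0.028, -1.651]
force: [1.1, -1.2, -0.1]
width: 0.0878
```

Emit:
arm_command(
  fingers=[-1,-1,-1,-1,-1,-1,-1],
  dp=[
    [0,-0.01,0],
    [0,-0.02,0],
    [0,-0.025,0.01],
    [0,-0.02,0.03],
    [0,0,0.04],
    [0,0,0.05],
    [0,0,0.05],
  ],
  roll=[0,0,0,0,0,0,0],
)

```text
t: 14.4
eef_pos: [0.5373, 0.1449, 0.2049]
ee_rot: [-3.117, -0.035, -1.653]
force: [1.5, 1.1, -0.5]
width: 0.0875
```

```bash
python3 - <<'E'
from h import *
s=get_state();print(s['t'],s['eef_pos'],s['ee_rot'],s['width'],s['q'],s['force'])
w=grab_frame('wrist');cv2.imwrite('pics/w13.png',w)
d=grab_frame('scene');cv2.imwrite('pics/scene13.png',d);crop(d,330,180,550,330,3.5,'sc13.png')
d=grab_frame('side');cv2.imwrite('pics/side13.png',d);crop(d,220,230,350,270,6,'s13.png')
E
```

```text
14.4 [0.53729158 0.14487584 0.20486512] [-3.11718479 -0.03475138 -1.6527431 ] 0.08751321090947409 [ 0.64553525  0.1739771  -0.31269241  0.04759412 -1.08946687 -0.74920785] [ 1.54632105  1.14327798 -0.49446443]
```

View pics/sc13.png

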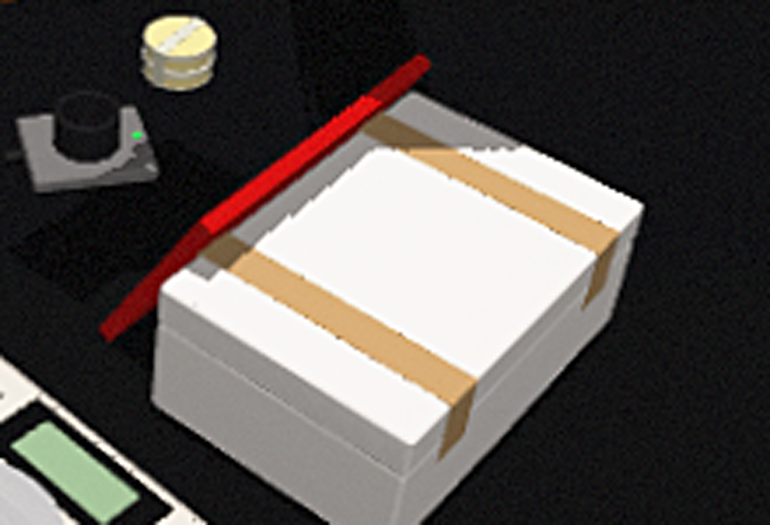

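View pics/w13.png

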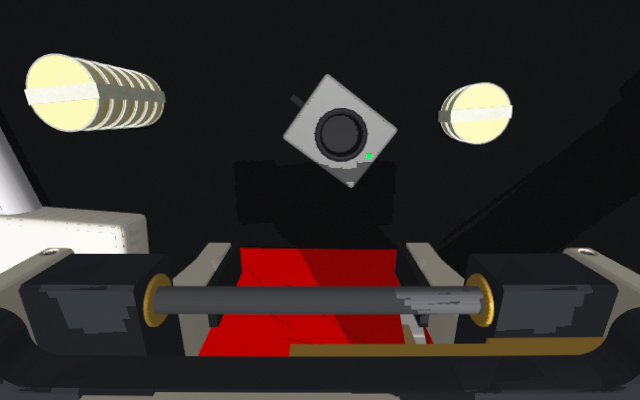

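View pics/s13.png

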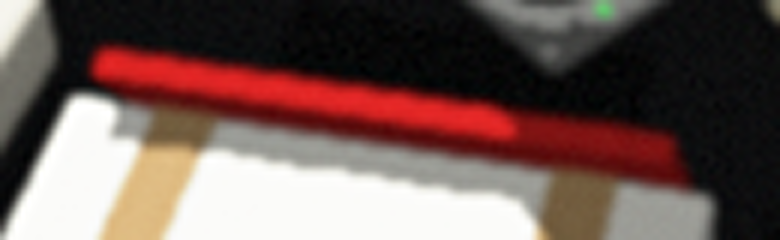

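```bash
python3 - <<'E'
from h import *
np.set_printoptions(precision=4,suppress=True)
W=cam('wrist');S=cam('scene');D=cam('side')
print(onz(W,[(242,249),(395,249)],.006), onz(W,[(340,133)],.046))
print('scene bottom front far',onz(S,[(330+110/3.5,180+341/3.5),(330+102/3.5,180+328/3.5)],.003))
for th in (22,24,26,28,30,32,34):
    t=np.radians(th);zt=.17*np.cos(t)+.012*np.sin(t)
    d=onz(D,[(220+95/6,230+48/6),(220+676/6,230+135/6)],zt)
    # expected front-top y at that x : face y
    yf=.2869+(.698-d[:,0])*.0885
    print(th,zt,d[:,:2].ravel(),yf+((.17*np.cos(t)-.11)*np.tan(t)-.012*np.cos(t)))
E
```

```text
[[0.6499 0.2269 0.006 ]
 [0.4561 0.2397 0.006 ]] [[0.5177 0.0893 0.046 ]]
scene bottom front far [[0.6718 0.2318 0.003 ]
 [0.6652 0.2198 0.003 ]]
22 0.1621165343973448 [0.6706 0.3064 0.4219 0.3267] [0.2974 0.3195]
24 0.16018356751615176 [0.6714 0.3046 0.422  0.325 ] [0.2985 0.3205]
26 0.15805544163232735 [0.6724 0.3028 0.4222 0.3232] [0.2993 0.3214]
28 0.1557347495394483 [0.6733 0.3007 0.4224 0.3212] [0.2998 0.322 ]
30 0.1532243186433546 [0.6744 0.2985 0.4226 0.319 ] [0.3001 0.3224]
32 0.15052720751739088 [0.6756 0.2961 0.4228 0.3167] [0.3001 0.3224]
34 0.14764670217600606 [0.6768 0.2935 0.423  0.3142] [0.2997 0.3222]
```

Emit:
arm_command(
  fingers=[-1,-1,-1,-1,-1,-1,-1],
  dp=[
    [0.01,-0.02,0.02],
    [0.01,-0.03,0.02],
    [0.01,-0.035,0.01],
    [0.01,-0.035,0],
    [0.01,-0.035,0],
    [0.01,-0.03,0],
    [0,0,0],
  ],
  roll=[0,0,-0.07,-0.07,-0.07,-0.07,0],
)

```text
t: 15.25
eef_pos: [0.5951, -0.0504, 0.252]
ee_rot: [-3.119, -0.03, -1.944]
force: [-0.1, -0.4, -1.0]
width: 0.0877
```

```bash
python3 - <<'E'
from h import *
s=get_state();print(s['t'],s['eef_pos'],s['ee_rot'],s['width'],s['q'],s['force'])
w=grab_frame('wrist');cv2.imwrite('pics/w14.png',w)
E
```

```text
15.25 [ 0.59505785 -0.05038987  0.25201883] [-3.11850749 -0.02977328 -1.9435308 ] 0.08774993695562334 [ 0.26749243  0.20803759 -0.15552847  0.04030803 -1.20676696 -0.65422754] [-0.14730165 -0.41789874 -1.03352068]
```

View pics/w14.png

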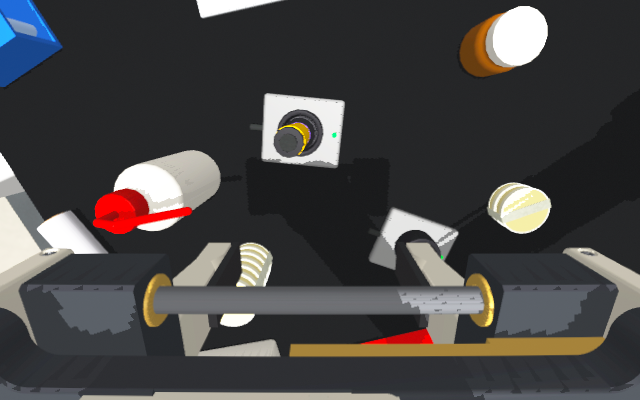

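```bash
python3 - <<'E'
from h import *
np.set_printoptions(precision=4,suppress=True)
s=get_state();s['eef_pos']=np.array([ 0.59505785,-0.05038987,0.25201883]);s['ee_rot']=np.array([-3.11850749,-0.02977328,-1.9435308 ])
W=cam('wrist',s)
print('tail',onz(W,[(289,142)],.162),'cup',onz(W,[(301,133)],.046),'bottle body ctr base far',onz(W,[(200,175)],.0),'shoulder',onz(W,[(148,197)],.14),'spout tip',onz(W,[(190,211)],.19))
print('base corners',onz(W,[(264,95),(344,101),(338,167),(262,160)],.014))
E
```

```text
tail [[ 0.598 -0.112  0.162]] cup [[ 0.5973 -0.1117  0.046 ]] bottle body ctr base far [[ 0.7511 -0.1085  0.    ]] shoulder [[ 0.7424 -0.1123  0.14  ]] spout tip [[ 0.6846 -0.0927  0.19  ]]
base corners [[ 0.6253 -0.1693  0.014 ]
 [ 0.5369 -0.1272  0.014 ]
 [ 0.5719 -0.0537  0.014 ]
 [ 0.6601 -0.0974  0.014 ]]
```

Emit:
arm_command(
  fingers=[-1,-1,-1,-1,-1,-1,-1],
  dp=[
    [0.001,-0.03,0],
    [0.001,-0.03,0],
    [0,0,0],
    [0,0,-0.02],
    [0,0,-0.02],
    [0,0,-0.02],
    [0,0,0],
  ],
  roll=[-0.1,-0.12,-0.12,-0.05,0,0,0],
)

```text
t: 16.0
eef_pos: [0.591, -0.1097, 0.1841]
ee_rot: [-3.126, -0.032, -2.342]
force: [-0.5, 0.5, -0.3]
width: 0.0878
```

```bash
python3 - <<'E'
from h import *
s=get_state();print(s['t'],s['eef_pos'],s['ee_rot'],s['width'],s['q'],s['force'])
w=grab_frame('wrist');cv2.imwrite('pics/w15.png',w)
d=grab_frame('side');crop(d,210,60,390,210,4,'s15.png')
E
```

```text
16.0 [ 0.59098906 -0.10970613  0.18409782] [-3.12608952 -0.03169829 -2.34154137] 0.08782043015089931 [ 0.16187974  0.27203633 -0.22812979  0.03539645 -1.08711392 -0.94909952] [-0.46298656  0.50846832 -0.31706128]
```

View pics/w15.png

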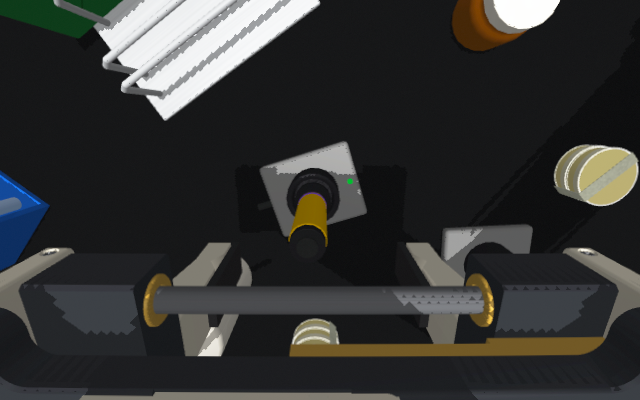

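View pics/s15.png

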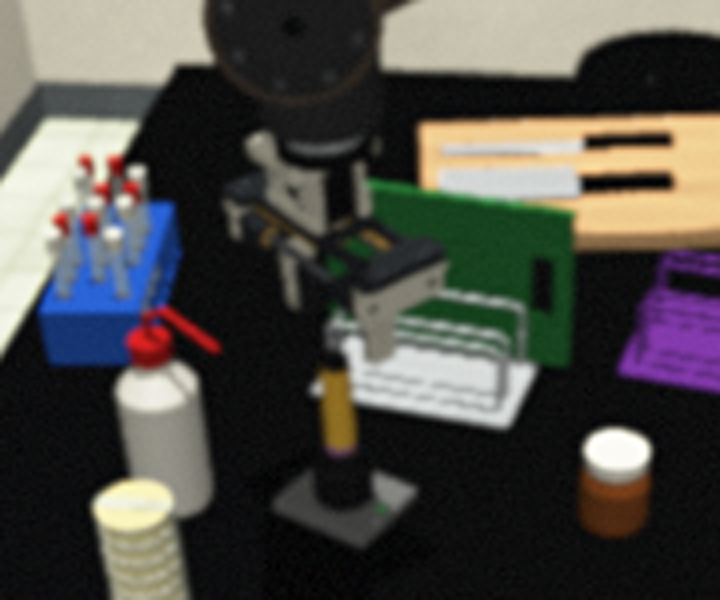

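```bash
python3 - <<'E'
from h import *
np.set_printoptions(precision=4,suppress=True)
s=get_state();W=cam('wrist',s)
R=Ro.from_euler('xyz',s['ee_rot']).as_matrix()
for p,z in(((307,244),.162),((313,188),.046)):
    X=onz(W,[p],z)[0];print(X,'tool',R.T@(X-s['eef_pos']))
E
```

```text
[ 0.6006 -0.1129  0.162 ] tool [-0.0039 -0.0071  0.0253]
[ 0.594  -0.1199  0.046 ] tool [ 0.0023 -0.005   0.1415]
```

Emit:
arm_command(
  fingers=[-1,-1,-1,-1,-1,-1],
  dp=[
    [0.006,-0.003,-0.01],
    [0,0,-0.02],
    [0,0,-0.02],
    [0,0,-0.02],
    [0,0,-0.008],
    [0,0,0],
  ],
  roll=[0,0,0,0,0,0],
)

```text
t: 16.7
eef_pos: [0.6044, -0.1125, 0.1112]
ee_rot: [-3.115, -0.021, -2.337]
force: [-0.2, 1.1, 0.7]
width: 0.0875
```

```bash
python3 - <<'E'
from h import *
s=get_state();print(s['t'],s['eef_pos'],s['ee_rot'],s['width'],s['q'],s['force'])
w=grab_frame('wrist');cv2.imwrite('pics/w16.png',w)
d=grab_frame('scene');crop(d,220,120,360,240,5,'sc16.png')
E
```

```text
16.7 [ 0.60441855 -0.11254678  0.11121336] [-3.1149243  -0.02118199 -2.33732334] 0.08748459174196929 [ 0.1549749   0.35055313 -0.30144257  0.04279974 -0.9199847  -0.94717157] [-0.22056995  1.08944432  0.73912215]
```

View pics/w16.png

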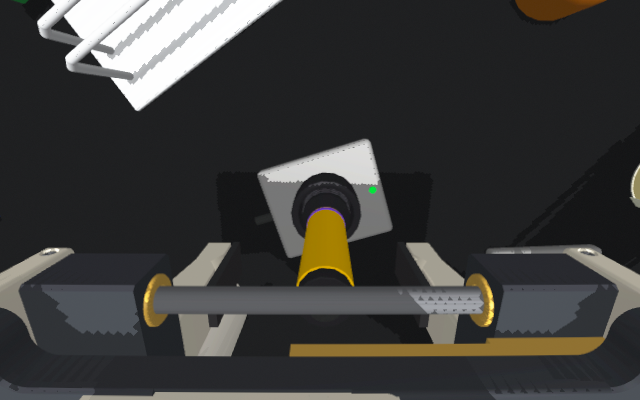

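View pics/sc16.png

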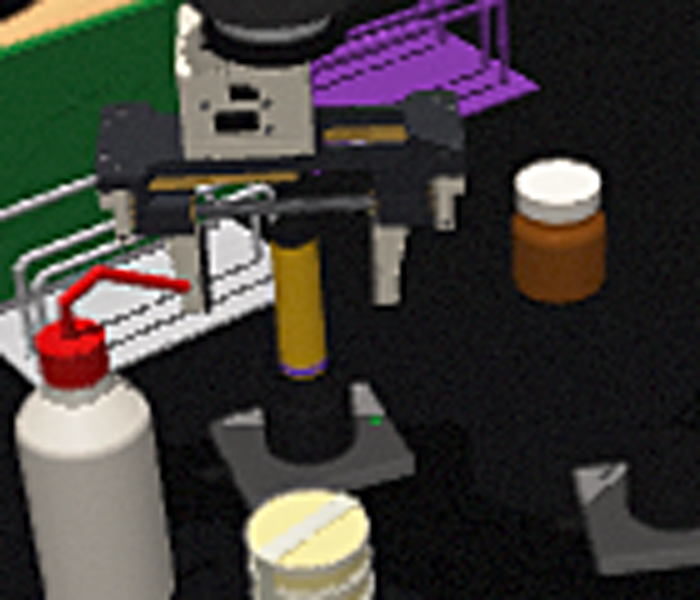

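Emit:
arm_command(
  fingers=[-1,-1,0,0.5,1,1,1,1],
  dp=[
    [-0.006,-0.002,-0.005],
    [-0.002,0,-0.004],
    [0,0,0],
    [0,0,0],
    [0,0,0],
    [0,0,0],
    [0,0,0],
    [0,0,0],
  ],
  roll=[0,0,0,0,0,0,0,0],
  newtons=20,
)

```text
t: 17.6
eef_pos: [0.5985, -0.1146, 0.1066]
ee_rot: [-3.11, -0.015, -2.337]
force: [-0.5, 0.5, -0.4]
width: 0.0449
```

Emit:
arm_command(
  fingers=[1,1,1],
  dp=[
    [0,0,0],
    [0,0,0],
    [0,0,0],
  ],
  roll=[0,0,0],
)

```text
t: 17.9
eef_pos: [0.5983, -0.1144, 0.1066]
ee_rot: [-3.11, -0.016, -2.337]
force: [-1.7, 3.3, 2.8]
width: 0.0256
```

Emit:
arm_command(
  fingers=[1,1,1],
  dp=[
    [0,0,0.01],
    [0,0,0.01],
    [0,0,0],
  ],
  roll=[0,0,0],
)

```text
t: 18.2
eef_pos: [0.5976, -0.1143, 0.1277]
ee_rot: [-3.111, -0.017, -2.337]
force: [0.3, 0.0, -0.8]
width: 0.0256
```

```bash
python3 - <<'E'
from h import *
s=get_state();print(s['t'],s['eef_pos'],s['ee_rot'],s['width'],s['q'],s['force'])
d=grab_frame('scene');crop(d,220,120,360,240,5,'sc17.png')
E
```

```text
18.2 [ 0.59758234 -0.11432427  0.12765015] [-3.11138783 -0.01680972 -2.33695329] 0.025567261874727885 [ 0.15386768  0.32141342 -0.3021448   0.04228574 -0.94273251 -0.94454231] [ 0.33531401  0.02298821 -0.77581673]
```

View pics/sc17.png

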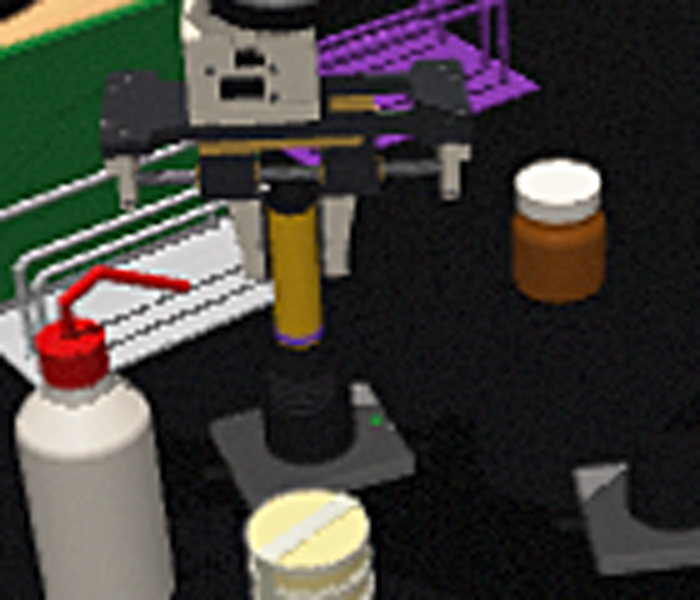

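Emit:
arm_command(
  fingers=[1,1,1,1],
  dp=[
    [-0.007,-0.0072,-0.001],
    [-0.0083,-0.0086,0],
    [-0.0083,-0.0086,0],
    [-0.0083,-0.0086,-0.001],
  ],
  roll=[0,0,0,0],
)

```text
t: 18.65
eef_pos: [0.5648, -0.1474, 0.1248]
ee_rot: [-3.111, -0.013, -2.335]
force: [1.6, 2.8, -1.9]
width: 0.0258
```

```bash
python3 - <<'E'
from h import *
s=get_state();print(s['t'],s['eef_pos'],s['ee_rot'],s['width'],s['force'])
d=grab_frame('scene');crop(d,220,120,360,240,5,'sc18.png')
d=grab_frame('side');crop(d,240,80,370,200,5,'s18.png')
E
```

```text
18.65 [ 0.56481158 -0.14735263  0.12477145] [-3.11101318 -0.01321341 -2.33548719] 0.025769894786019036 [ 1.60739818  2.84465249 -1.8882525 ]
```

View pics/sc18.png

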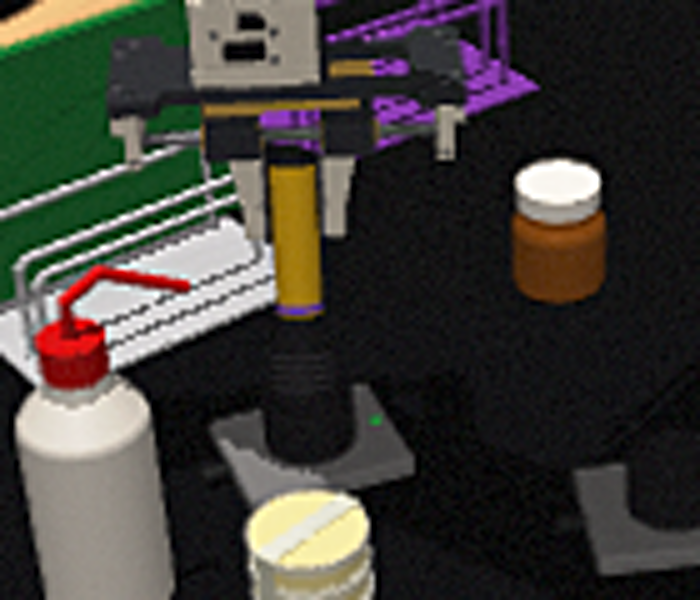

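View pics/s18.png

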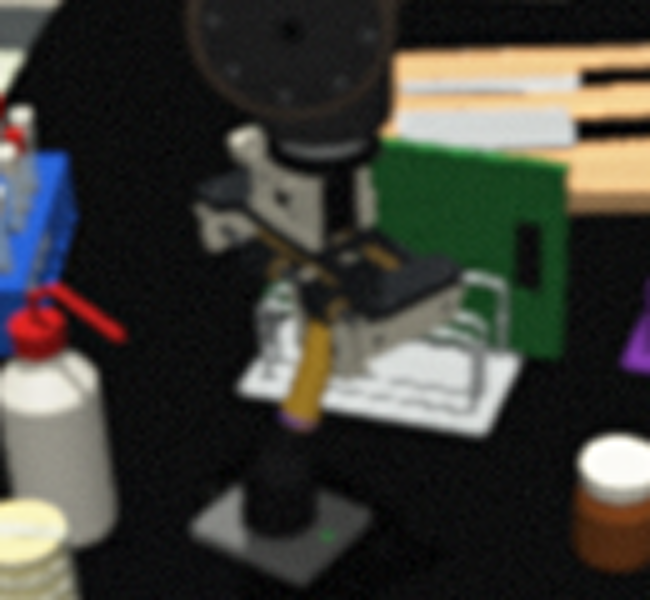

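Emit:
arm_command(
  fingers=[1,1,1,1],
  dp=[
    [-0.0083,-0.0086,-0.003],
    [-0.0083,-0.0086,-0.005],
    [-0.007,-0.0072,-0.007],
    [-0.006,-0.0062,-0.008],
  ],
  roll=[0,0,0,0],
)

```text
t: 19.15
eef_pos: [0.5338, -0.1814, 0.102]
ee_rot: [-3.108, -0.013, -2.336]
force: [0.2, 0.2, 0.2]
width: 0.0251
```

```bash
python3 - <<'E'
from h import *
s=get_state();print(s['t'],s['eef_pos'],s['ee_rot'],s['width'],s['force'])
d=grab_frame('scene');crop(d,220,120,360,240,5,'sc19.png')
d=grab_frame('side');crop(d,240,80,370,200,5,'s19.png')
cv2.imwrite('pics/w19.png',grab_frame('wrist'))
E
```

```text
19.15 [ 0.53384409 -0.18140724  0.10201434] [-3.10843957 -0.01315724 -2.33649771] 0.02509590937390191 [0.17301014 0.15841856 0.18036111]
```

View pics/w19.png

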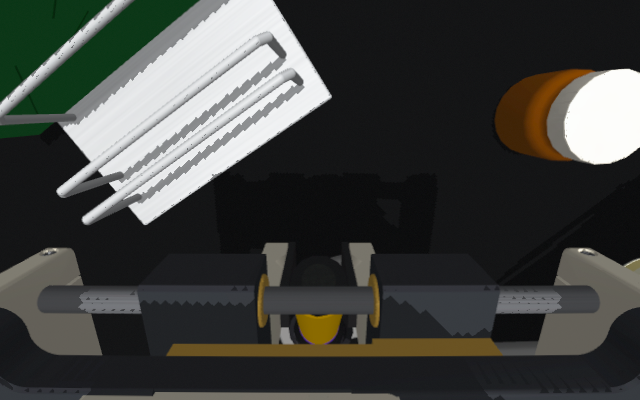

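View pics/s19.png

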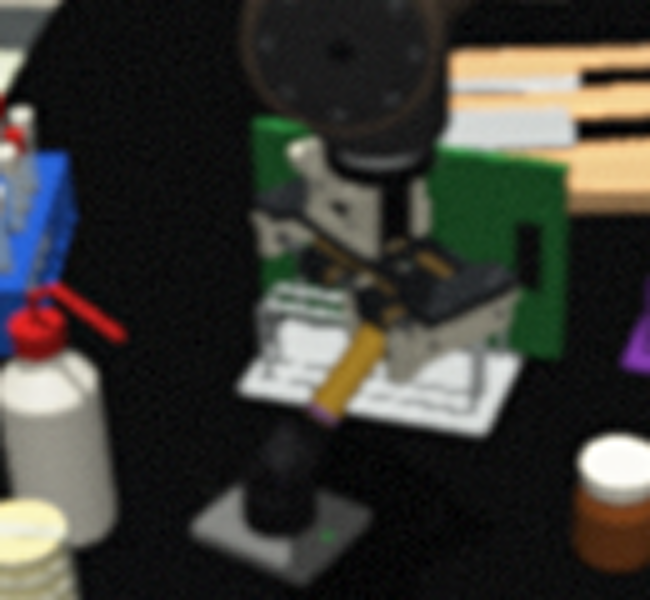

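Emit:
arm_command(
  fingers=[1,1,1,1],
  dp=[
    [-0.007,-0.0072,-0.008],
    [0,0,0],
    [0,0,0],
    [0,0,0],
  ],
  roll=[0,0,0,0],
  newtons=60,
)

```text
t: 19.7
eef_pos: [0.5289, -0.1879, 0.0944]
ee_rot: [-3.107, -0.012, -2.336]
force: [0.2, 2.3, 0.7]
width: 0.0247
```

Emit:
arm_command(
  fingers=[1,1,1,1,1,1],
  dp=[
    [0,0,0.01],
    [0,0,0.015],
    [0,0,0.02],
    [0,0,0.025],
    [0,0,0.02],
    [0,0,0],
  ],
  roll=[0,0,0,0,0,0],
)

```text
t: 20.3
eef_pos: [0.5246, -0.1883, 0.1886]
ee_rot: [-3.113, -0.021, -2.335]
force: [0.5, -0.0, -0.6]
width: 0.0248
```

```bash
python3 - <<'E'
from h import *
s=get_state();print(s['t'],s['eef_pos'],s['ee_rot'],s['width'],s['force'])
d=grab_frame('scene');cv2.imwrite('pics/scene20.png',d);crop(d,220,90,360,220,4.5,'sc20.png')
d=grab_frame('side');cv2.imwrite('pics/side20.png',d);crop(d,240,60,370,190,4.5,'s20.png')
E
```

```text
20.3 [ 0.524629   -0.18829111  0.18862655] [-3.11349771 -0.0205226  -2.33546529] 0.024822443812581578 [ 0.45128248 -0.04425285 -0.56195127]
```

View pics/sc20.png

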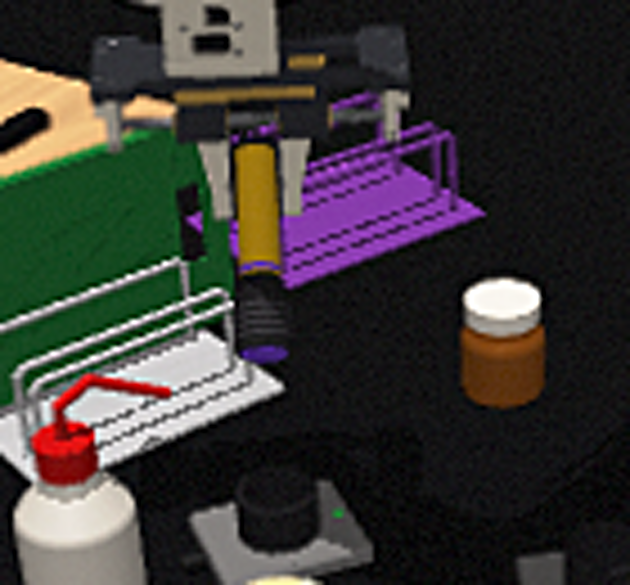

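View pics/s20.png

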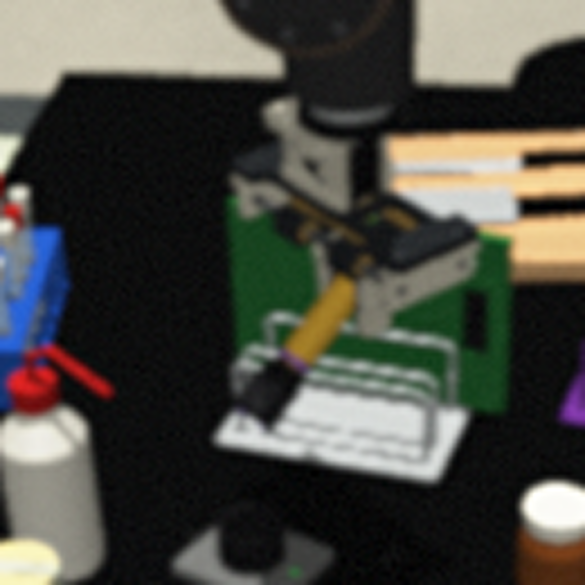

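```bash
python3 - <<'E'
from h import *
np.set_printoptions(precision=4,suppress=True)
S=cam('scene');D=cam('side')
s=lambda x,y:(220+x/4.5,90+y/4.5);d=lambda x,y:(240+x/4.5,60+y/4.5)
L,e1=tri(S,s(263,353),D,d(251,417));B,e2=tri(S,s(260,266),D,d(294,362))
print(L,B,e1,e2,np.linalg.norm(B-L))
a=(B-L)/np.linalg.norm(B-L);print('elev',np.degrees(np.arcsin(a[2])),'az',np.degrees(np.arctan2(a[1],a[0])))
st=get_state();R=Ro.from_euler('xyz',st['ee_rot']).as_matrix();print(R[:,0],np.degrees(np.arctan2(R[1,0],R[0,0])))
g=st['eef_pos']-R[:,2]*.0188;print('g',g,np.linalg.norm(g-L),(g-L)/np.linalg.norm(g-L))
E
```

```text
[ 0.5911 -0.1204  0.1379] [ 0.561  -0.1483  0.1736] 0.002271189125072466 0.007435272329436558 0.05440754700147228
elev 41.076562280272945 az -137.2781679456508
[-0.6925 -0.7211  0.0221] -133.84215016017245
g [ 0.5232 -0.1873  0.2046] 0.1162969148399903 [-0.5838 -0.5749  0.5733]
```

Emit:
arm_command(
  fingers=[1,1,1,1,1,1,1,1],
  dp=[
    [0,0.01,0.01],
    [0,0.02,0.01],
    [0,0.03,0],
    [0,0.03,0],
    [0,0.035,0],
    [0,0.035,0],
    [0,0.03,0],
    [0,0.025,0],
  ],
  roll=[0.06,0.1,0.1,0.1,0.1,0.1,0.1,0.03],
)

```text
t: 21.2
eef_pos: [0.5144, 0.0306, 0.1958]
ee_rot: [-3.135, -0.033, -1.625]
force: [0.7, 0.4, -2.2]
width: 0.0247
```

```bash
python3 - <<'E'
from h import *
s=get_state();print(s['t'],s['eef_pos'],s['ee_rot'],s['width'],s['force'],s['q'])
E
```

```text
21.2 [0.51442858 0.03060634 0.19576334] [-3.13507046 -0.03302618 -1.62537235] 0.0246862912824334 [ 0.69972203  0.44607283 -2.17532015] [ 0.46585302  0.11783358 -0.39810347  0.03644549 -1.0659066  -0.5381281 ]
```

Emit:
arm_command(
  fingers=[1,1,1,1,1],
  dp=[
    [0.005,0.015,0],
    [0.006,0.015,0],
    [0.006,0.015,0],
    [0.003,0.008,0],
    [0,0,0],
  ],
  roll=[-0.02,-0.02,0,0,0],
)

```text
t: 21.7
eef_pos: [0.5313, 0.0878, 0.1902]
ee_rot: [3.138, -0.038, -1.66]
force: [-0.5, -0.6, -2.7]
width: 0.0247
```

```bash
python3 - <<'E'
from h import *
s=get_state();print(s['t'],s['eef_pos'],s['ee_rot'],s['width'],s['force'],s['q'])
d=grab_frame('scene');cv2.imwrite('pics/scene21.png',d);crop(d,320,110,500,260,4,'sc21.png')
d=grab_frame('side');cv2.imwrite('pics/side21.png',d);crop(d,220,130,370,270,5,'s21.png')
cv2.imwrite('pics/w21.png',grab_frame('wrist'))
E
```

```text
21.7 [0.53131178 0.08778142 0.1901746 ] [ 3.13849277 -0.03833321 -1.66037279] 0.0247109130810469 [-0.4902232  -0.5900354  -2.66837159] [ 0.54950378  0.17105481 -0.34595974  0.03279785 -1.07936546 -0.65498758]
```

View pics/sc21.png

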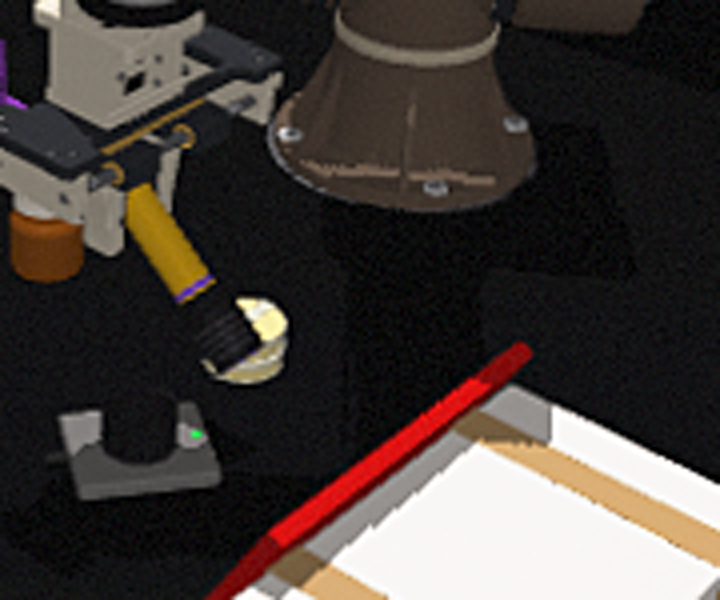

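View pics/s21.png

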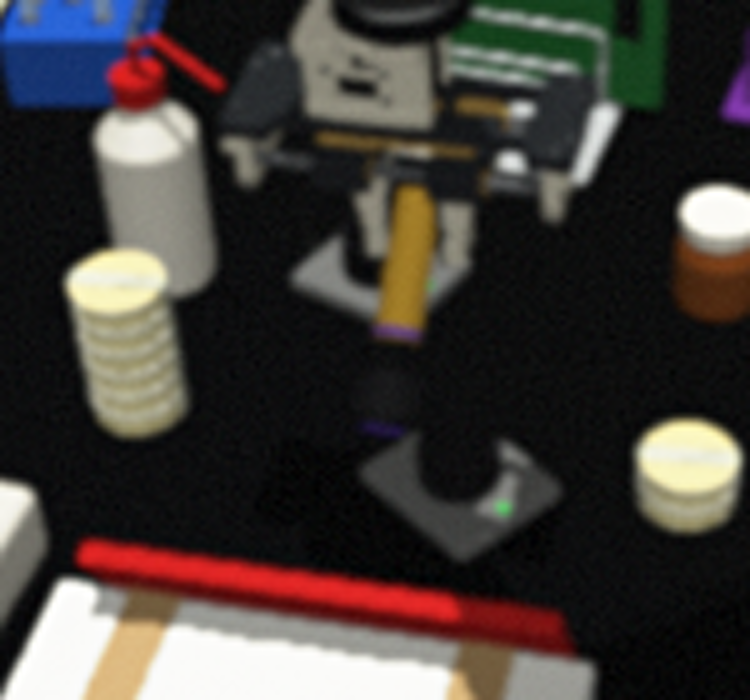

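View pics/w21.png

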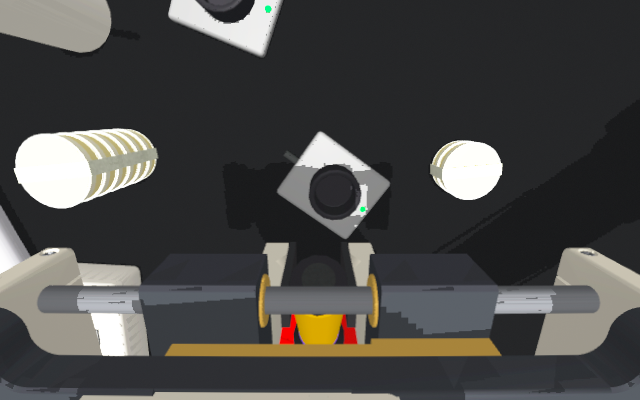

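```bash
cat > t.py <<'E'
from h import *
np.set_printoptions(precision=4,suppress=True)
S=cam('scene');D=cam('side')
s=lambda x,y:(320+x/4,110+y/4);d=lambda x,y:(220+x/5,130+y/5)
L,e1=tri(S,s(240,358),D,d(381,422));B,e2=tri(S,s(196,290),D,d(399,332))
print('L',L,e1,'B',B,e2,np.linalg.norm(B-L))
st=get_state();R=Ro.from_euler('xyz',st['ee_rot']).as_matrix()
g=st['eef_pos']-R[:,2]*.0188;print('g',g,np.linalg.norm(g-L))
th=np.radians(27.5);n=np.array([-.083*np.cos(th),-.996*np.cos(th),np.sin(th)]);M=np.array([.549,.279,.078])
for q in(B,g):
    a=(q-L)/np.linalg.norm(q-L);print('a',a,'elev',np.degrees(np.arcsin(a[2])),'err',np.degrees(np.arccos(a@n)),'beam-M',L-.12*a-M)
E
python3 t.py
```

```text
L [0.5375 0.1834 0.1412] 0.0012391484189969955 B [0.5323 0.144  0.1733] 0.0018683831227567223 0.05102391477935162
g [0.531  0.0873 0.2094] 0.11797777414293684
a [-0.1018 -0.7712  0.6285] elev 38.93595790963891 err 11.770778829736548 beam-M [ 0.0007 -0.0031 -0.0122]
a [-0.0548 -0.8142  0.578 ] elev 35.31050848678926 err 8.013735243382134 beam-M [-0.0049  0.0021 -0.0061]
```

Emit:
arm_command(
  fingers=[1,1,1,1,1,1],
  dp=[
    [0,0,0],
    [0,0,0],
    [0,0,0],
    [0,0,0],
    [0,0,0],
    [0,0,0],
  ],
  roll=[0,0,0,0,0,0],
)

```text
t: 22.45
eef_pos: [0.5305, 0.0845, 0.1914]
ee_rot: [3.14, -0.037, -1.664]
force: [0.3, -1.2, -1.1]
width: 0.0247
```

```bash
python3 - <<'E'
from h import *
s=get_state();print(s['t'],s['eef_pos'],s['ee_rot'],s['width'],s['force'],s['qd'])
d=grab_frame('scene');a=cv2.imread('pics/scene21.png');crop(d,320,110,500,260,4,'sc22.png')
f=cv2.absdiff(a,d).max(2)>40;print(f.sum(),np.argwhere(f).min(0) if f.any() else 0,np.argwhere(f).max(0) if f.any() else 0)
d2=grab_frame('side');a=cv2.imread('pics/side21.png');f=cv2.absdiff(a,d2).max(2)>40;print(f.sum())
E
```

```text
22.45 [0.53051856 0.08451085 0.1913904 ] [ 3.13976633 -0.03736048 -1.66406824] 0.02470967237725349 [ 0.31994521 -1.18866818 -1.06106547] [-1.36097858e-03 -1.69238882e-03  9.31213966e-04 -1.25195733e-03
  6.59736632e-05  1.48598787e-03]
1358 [  0 312] [223 498]
545
```

View pics/sc22.png

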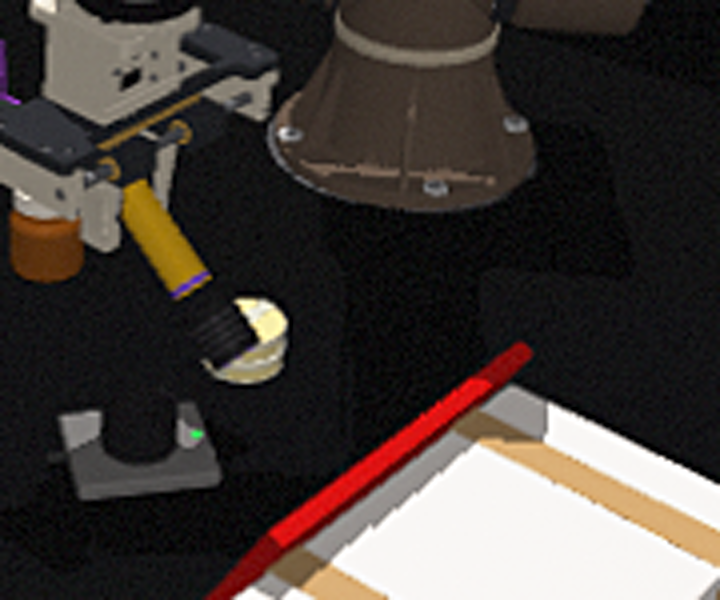

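```bash
python3 -c "
from station import *
print(job_done());s=get_state();print(s['t'],s['eef_pos'],s['width'])"
```

```text
the job is handed in; nothing more can be done
None
the job is handed in; nothing more can be done
```

I handed the job in at about 22.5 s of the 54 s allowed. It reports no verdict, so what follows rests on my own last measurements.

**Board:** I lifted the red board out of the rack, stood it in front of the cool box and tipped it back until it leaned on the box. It first came to rest at about 36–38°, too close to the 40° limit. I pushed its lower edge back towards the box with the fingers, and it then measured about 27–28°. The later pictures showed it standing there untouched.

**Torch:** I lifted the torch part of the way out of its dock and tilted it in the grip against the cup rim. I then held it at 60 N, lifted it clear and carried it to the board. The last checks, before the arm settled about 3 mm, showed:

| Check | Measured | Limit |
|---|---|---|
| Lens height | about 140 mm | over 55 mm |
| Point 120 mm ahead of the lens, from the board's middle | about 8–13 mm | 55 mm |
| Axis off square to the board | about 8–12° | 25° |

After about 0.6 s of waiting the torch was still held at the same opening and the joint speeds were near zero.

**What disagreed:**
- The wrist camera and the two fixed cameras differed by up to about 8 mm early on.
- The tool's tilt drifted by up to about 2.4° during descents.

The green board and the other things looked undisturbed in the pictures, but I did not measure them again at the end.

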